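# Draw the upstand of a wedging board home with its cam lock

### The job

Finish assembling the wedging board on the bench: push the plywood upstand gently up to the base until it meets the rubber seal, so that its bolt head is inside the cam lock; then feel the big flat-bladed screwdriver lightly into the slot of the cam disc and turn it clockwise until the upstand is drawn tight against the base, stopping as soon as it goes tight rather than forcing it. Stand the screwdriver back upright in the rack hole it came from, and leave everything else where it is.

Things in the scene. Friction and masses are not known exactly. Their poses are not given: they have to be found in the camera images.
- board: Base of the wedging board: plywood 36 mm thick, flat on the bench, screwed down by steel angle brackets. Origin on the bench under the lock's nominal centre; +y is level, from the cam to the upstand; z up. Its edge facing the upstand (joint edge) is 40 mm from the cam axis; it runs 140 mm to either side (x) and 220 mm to -y. The lock sits in a 66 x 52 mm aluminium housing, 1 mm proud of the top.
- upstand (a joint): Gap between upstand and joint edge, m: 0 closed, 0.04 at most. The upstand slides along the board's y on two dowels (1.5 N of friction) and meets the seal at a gap of 0.004; pushed farther and let go, it springs back to 0.003 to 0.004. The bolt head is caught only from gaps below 0.005; from farther out the cam jams on it or misses it. Closed by hand it does not stay: the cam must hold it.
- upstand_back (a point): Point on the outer face of the upstand (away from the base), about mid-width, 80 mm above the bench. The upstand is an upright plywood board 280 mm wide, 22 mm thick, its top 110 mm above the bench; push it towards -y of the board. A bolt with a 12 mm head sticks out of its inner face 17 mm above the bench, in line with the cam's axis.
- cam (a joint): Turn of the cam disc, rad, growing clockwise seen from above. Starts at -0.15 to 0.12, mouth to the upstand. At about 0.7 to 1.0 it meets the bolt head, then draws the upstand in 5 mm per rad until closed and tight, somewhere from 1.2 to 1.8: it differs from lock to lock. Turning takes about 0.03 N m free, 0.07 to 0.15 N m drawing; once closed it climbs steeply: 0.22 N m is tight, 0.3 too much. It stays where it is left.
- driver_handle (a point): Middle of the handle of the big flat-bladed screwdriver (0.16 kg): wooden, flat-sided, 34 mm (its x) by 24 mm (its y), 85 mm high, z up along the tool. It stands handle up in one of the three rack holes; which one varies. Below the handle a steel collar, 32 mm across, 12 mm high, rests on the rack's top with its underside 54.5 mm below this point.
- driver_tip (a point): Middle of the lower end of the screwdriver's blade, 132.5 mm below the middle of the handle, 78 mm below the collar's underside. Axes as the handle's: the blade is 16 mm wide (x), 2.6 mm thick (y), 13 mm high, below a round 10 mm shaft.
- rack: Wooden tool rack 250 mm (x) by 70 mm (y): a 16 mm board on end cheeks, its top 95 mm above the bench, with three through holes 22 mm in diameter on its middle line at x = -75, 0 and 75 mm. Origin on the bench under the middle.
- crosshead_mid (a point): Middle of the handle of the cross-head screwdriver in the rack: round black handle 23 mm thick, its top 84 mm above the rack's top. Leave it.
- bradawl_mid (a point): Middle of the pear-shaped wooden handle of the bradawl in the rack, 34 mm thick, its top 60 mm above the rack's top. Leave it.
- rib_mid (a point): Wooden throwing rib, 125 x 50 x 8 mm, lying on the base. Leave it.
- potlid_mid (a point): Terracotta pot lid, 92 mm across, 33 mm high with its knob, lying on the base. Leave it.
- teabowl_mid (a point): Blue bowl, 110 mm across, 65 mm high. Leave it.
- slipjar_mid (a point): Jar with a white cap, 70 mm across, 100 mm high. Leave it.
- mug_mid (a point): White mug, 80 mm across, 90 mm high. Leave it.
- seal_mid (a point): Middle of the black rubber seal strip along the joint edge, 28 mm above the bench. It stands out 4 mm from the edge when free; pressing it flush takes about 6 N.
- lock_place (a point): Nominal centre of the steel cam disc, in its top face, 37 mm above the bench; axes as the board's. The lock was let in by hand: the true centre is up to 6 mm to either side (board x) and 1.5 mm along y; find the slot by feel. The disc is 39 mm across. Its slot crosses its middle: 24 mm long, 3.8 mm wide, 8 mm deep, square-edged, along the board's y at cam = 0, turned clockwise by the joint's value.
Mind the look-alikes: they are no part of the job. Leave any purple look-alike of the part that bears driver_handle alone.

How it is judged:
By the outcome, as a careful person would: the job done as asked, in the order asked, and still so for the second after the job is handed in, with the robot touching nothing.
It also fails if it takes over 72 s, if anything falls off the work surface, if the arm or the gripper's body presses on something with over 40 N, if the wrist force passes 120 N, or if a joint passes its speed limit or range.

### The arm

A 6-joint arm with a two-finger parallel gripper is mounted at the origin on the work surface. World frame = base frame: x ahead of the robot, y to its left, z up, the work surface at z = 0. Lengths are in mm, angles in rad, forces in N, time in s.
With the tool pointing down it reaches from about 350 to 925 mm from the base axis. Payload 6.4 kg.
Tool frame: the origin (TCP) lies on the centre line of the jaws, within the pads' length; the fingertips stand 17 mm ahead of it and the grasp point (between the pads) lies 2 mm behind it; y points along the fingers, x is the direction in which the jaws open and shut, and the axes are right-handed (so a half turn about y gives the same grasp; the last joint's range is limited). The gripper opens to 85 mm and grips with 20 to 120 N. Pads are 22 mm wide; open, the fingers measure 114 mm over their backs; the gripper's body (76 mm by 85 mm) begins 54 mm behind the grasp point. The pads swing forward as they close: fully open they stand 13 mm farther back than shut.
Start: joints at [-1.484, 0.245, 1.558, -0, 1.339, -0.174], TCP at [167.609, -628.03, 248.29] pointing down, gripper open.
Joint ranges: [-3.13, 3.13], [-1.02, 2.26], [0.13, 2.54], [-0.95, 4.09], [0.21, 2.88], [-2.74, 2.74]. Speed limits (rad/s): [2.57, 2.57, 3.14, 3.14, 3.14, 3.14].

### API

Orientations are given as a rotation vector (axis times angle).
In Python, from plant import * gives the robot as it stands.
- The arm moves only by the shell command python3 -m inch 'ROWS' [OPENING]. ROWS is JSON, a list of rows, each an object with "linear": the shift along the tool's x, y, z scaled (see below), a list of three; "rotation": the turn, a rotation vector about the tool's x, y, z scaled (see below), a list of three. In form: [{"linear": [x, y, z], "rotation": [rx, ry, rz]}, ...]. A call has exactly 5 rows; each row shifts and turns the pose as measured when the row begins, along the tool's axes as they then stand; what a row does not reach is not made up. The controller multiplies each number of a shift by 0.1 m and each number of a turn by 30 degrees. A row lasts 1/8 s, in which the tool goes at most 62.5 mm and 10.7 degrees, less where a joint would pass 70% of its speed; a pose out of reach is approached as far as the arm can. A call with a number of a shift or a turn outside -1 to 1 is refused whole. A call with a gripper value outside its range is refused whole. OPENING is the gripper's target within -1 to 1 (shut at 1, half-way at 0, fully open at -1), set as the call begins (- or left out, the last holds). The fingers move at their own pace and stop on an object; the grip force is fixed at half the most. Time passes only in rows, so rows that do not move let the fingers close, or fill a call up. It gives the time, the measured TCP pose, the force and the opening at its end, in the units of the state.
- get_obs(): the state, without advancing time (a new reading comes with each control period).
- capture(name): name is "side" or "top"; returns (picture, depth): 384x512x3 uint8, red, green, blue; 384x512 float32, mm along the optical axis (not along the pixel's ray), 0 where there is no reading.
- camera_info(name): a dict with "intrinsics" (3x3 intrinsics, pixels), "rvec" (rotation vector, rad) and "tvec" (3), from world to camera coordinates, as OpenCV has them. Camera axes: x right, y down, z forward; pixel columns grow to the right and rows downward; lengths in mm; the calibration is good to about 2 mm. A picture is of the moment at which its call begins. camera_info takes no time and is no camera call.
- hand_in(): hands the job in, once; it reports no verdict.
The state is a dict: "t": time; "qpos": joint angles; "qvel": joint speeds; "joint_torque": joint torques, N m; "tcp_pos": TCP position; "tool_rot": TCP orientation; "wrist_force": force on the tool from outside, world axes, zero at the start; "wrist_torque": the same for the moment, N m; "grip_width": opening from 0.0 (shut) to 1.0 (fully open).
Only numpy, scipy, OpenCV 4.12 (cv2) and the standard library are available. Lean on these libraries where they do the work, as an engineer would, in place of code of your own. Each camera call takes 0.05 s, during which the arm holds its last target. There are 200 camera calls.

## Working session

There is one attempt and no reset: what is moved stays moved. The work goes in short steps, Python scripts to look and compute and a shell command to move; the robot and the scene stay as the last step left them, time stands still between calls to the robot, and variables do not carry over. Pictures are saved under pics/ and viewed, on a budget of 10 in all, crops included, one or two more only if the job needs it, and the job is handed in when it is done.

```bash
ls; mkdir -p pics; python3 - <<'E'
from plant import *
import cv2
o=get_obs();print(o)
for n in("side","top"):
    im,d=capture(n);cv2.imwrite(f"pics/{n}0.png",im[...,::-1])
    import numpy as np
    np.save(f"{n}0d.npy",d)
    print(n,camera_info(n))
E
```

```text
pics
{'t': 0.0, 'qpos': array([-1.48409876e+00,  2.45833596e-01,  1.55905236e+00, -1.23508328e-05,
        1.33868749e+00, -1.74091463e-01]), 'qvel': array([-0.00030476, -0.0005632 , -0.00053886, -0.00070251,  0.00058938,
       -0.00071716]), 'joint_torque': array([-5.17592835e-04, -4.29507995e+01, -3.26126003e+01, -1.28290771e-04,
        5.39219705e-03,  1.39573473e-05]), 'tcp_pos': array([ 167.5587925 , -627.47363672,  247.14718722]), 'tool_rot': array([-1.31985292,  1.01586661, -1.01362281]), 'wrist_force': array([-0.70199093, -0.18785833,  1.38845282]), 'wrist_torque': array([ 0.05777989,  0.00936419, -0.03056347]), 'grip_width': 0.9955973458314152}
side {'intrinsics': array([[377.20470263,   0.        , 252.41044743],
       [  0.        , 377.20470263, 192.5969026 ],
       [  0.        ,   0.        ,   1.        ]]), 'rvec': array([ 0.91905328, -2.54646015,  1.03971757]), 'tvec': array([434.80906918, 358.43288021, 895.60193014])}
top {'intrinsics': array([[495.10898521,   0.        , 263.66686353],
       [  0.        , 495.10898521, 189.37403916],
       [  0.        ,   0.        ,   1.        ]]), 'rvec': array([ 2.13787955, -2.09776311,  0.19549195]), 'tvec': array([ -51.44093021,  613.96466814, 1458.64401634])}
```

View pics/side0.png

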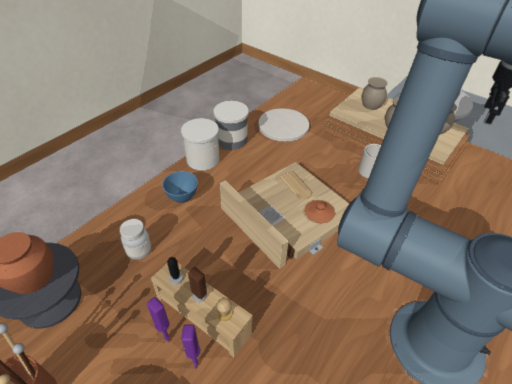

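View pics/top0.png

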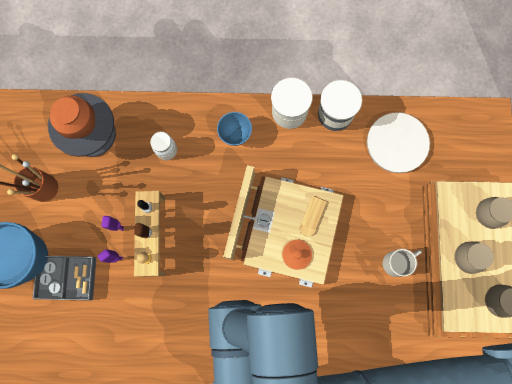

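The side view shows the rack holding a black handle (174,268), a brown one (198,283) and a pear-shaped one (224,310). Two purple look-alikes lean at (158,317) and (191,343). In the top view these are black (145,206), brown (142,230), bradawl (143,256) and purple (112,223) and (109,256). The board's lock is at top (263,220). By its description the brown wooden handle in the middle hole is the one I want, so I'll check it in a close crop and measure.

```bash
cat > h.py <<'E'
import numpy as np, cv2
from plant import *
from scipy.spatial.transform import Rotation as R
def cam(n):
    c=camera_info(n); return c["intrinsics"],cv2.Rodrigues(c["rvec"])[0],c["tvec"]
def ray(n,uv):
    K,r,t=cam(n); d=r.T@np.linalg.solve(K,[uv[0],uv[1],1.]); return -r.T@t,d
def plane(n,uv,z):
    c,d=ray(n,uv); return c+d*(z-c[2])/d[2]
def tri(uvs,uvt):
    a,d=ray("side",uvs); b,e=ray("top",uvt)
    s=np.linalg.lstsq(np.c_[d,-e],b-a,rcond=None)[0]; p,q=a+s[0]*d,b+s[1]*e
    return (p+q)/2,np.linalg.norm(p-q)
def cloud(n,d):
    K,r,t=cam(n); v,u=np.mgrid[:d.shape[0],:d.shape[1]]
    P=np.stack([(u-K[0,2])/K[0,0]*d,(v-K[1,2])/K[1,1]*d,d],-1)
    return (P-t)@r
def proj(n,p):
    K,r,t=cam(n); q=K@(r@np.asarray(p)+t); return q[:2]/q[2]
E
python3 - <<'E'
from h import *
s=cv2.imread("pics/side0.png");t=cv2.imread("pics/top0.png")
a=cv2.resize(s[245:375,140:270],(390,390),interpolation=cv2.INTER_CUBIC)
b=cv2.resize(t[180:290,90:200],(390,390),interpolation=cv2.INTER_CUBIC)
c=cv2.resize(t[160:300,215:355],(390,390),interpolation=cv2.INTER_CUBIC)
cv2.imwrite("pics/crop1.png",np.hstack([a,b])) 
cv2.imwrite("pics/crop2.png",cv2.resize(t[160:295,215:355],None,fx=4.2,fy=4.2,interpolation=cv2.INTER_CUBIC))
for n,im in(("side",s),("top",t)):
    d=np.load(n+"0d.npy");P=cloud(n,d)
    print(n,"bench z",np.median(P[...,2][(d>0)]))
    h=cv2.cvtColor(im,cv2.COLOR_BGR2HSV).astype(int)
    x0,x1,y0,y1=(140,270,245,375) if n=="side" else (90,200,180,290)
    # brown handle: dark reddish
    roi=np.zeros(h.shape[:2],bool)
    if n=="side": roi[264:300,185:212]=1
    else: roi[222:240,133:152]=1
    m=roi&(h[...,2]<110)&(h[...,0]<20)&(h[...,1]>80)
    v,u=np.nonzero(m);q=P[m];q=q[d[m]>0]
    print("brown",m.sum(),u.mean(),v.mean(),u.min(),u.max(),v.min(),v.max(),np.percentile(q,[2,50,98],axis=0).round(0).tolist())
    g=(P[...,2]>88)&(P[...,2]<100)&(d>0);roi[:]=0;roi[y0:y1,x0:x1]=1;g&=roi
    q=P[g];r=cv2.minAreaRect(q[:,:2].astype(np.float32));print("rack top",len(q),r,np.median(q[:,2]),cv2.boxPoints(r).round(0).tolist())
    roi[:]=0
    if n=="top": roi[160:295,215:355]=1
    else: roi[160:265,215:355]=1
    for lo,hi in((30,42),(104,114)):
        g=roi&(P[...,2]>lo)&(P[...,2]<hi)&(d>0);q=P[g]
        k=cv2.connectedComponents(g.astype(np.uint8))[1]; b=np.argmax(np.bincount(k[k>0])); q=P[k==b]
        r=cv2.minAreaRect(q[:,:2].astype(np.float32));print("lvl",lo,len(q),r,np.median(q[:,2]),cv2.boxPoints(r).round(0).tolist())
E
```

```text
side bench z 1.1343249229801957
brown 628 198.3184713375796 278.9984076433121 185 211 264 298 [[457.0, 194.0, -1.0], [477.0, 301.0, 145.0], [606.0, 314.0, 194.0]]
rack top 2320 ((473.1885986328125, 341.529052734375), (252.5304412841797, 152.09454345703125), 3.0237996578216553) 96.00725201529742 [[343.0, 411.0], [351.0, 259.0], [603.0, 272.0], [595.0, 424.0]]
lvl 30 4362 ((500.6687927246094, -129.0234832763672), (264.79705810546875, 284.1663513183594), 77.65399169921875) 36.68694829260376 [[334.0, -228.0], [611.0, -289.0], [668.0, -30.0], [390.0, 31.0]]
lvl 104 706 ((543.7064208984375, 31.41290283203125), (24.093660354614258, 282.4840393066406), 77.4819564819336) 110.54424909677886 [[403.0, 50.0], [679.0, -11.0], [684.0, 13.0], [408.0, 74.0]]
top bench z 0.5082743143247722
brown 163 141.80981595092024 229.87116564417178 134 149 223 237 [[455.0, 290.0, 102.0], [472.0, 295.0, 185.0], [489.0, 312.0, 198.0]]
rack top 1514 ((471.1054382324219, 336.6202392578125), (249.53399658203125, 139.40234375), 2.676439046859741) 95.26954002243824 [[343.0, 400.0], [350.0, 261.0], [599.0, 273.0], [592.0, 412.0]]
lvl 30 6148 ((498.9241027832031, -125.65554809570312), (264.1720886230469, 285.2646484375), 77.1764144897461) 35.96905055493649 [[331.0, -223.0], [609.0, -286.0], [667.0, -29.0], [389.0, 35.0]]
lvl 104 637 ((539.7529296875, 33.00918960571289), (22.629379272460938, 279.46783447265625), 77.15394592285156) 109.72101208141386 [[401.0, 53.0], [673.0, -9.0], [679.0, 13.0], [406.0, 75.0]]
```

View pics/crop1.png

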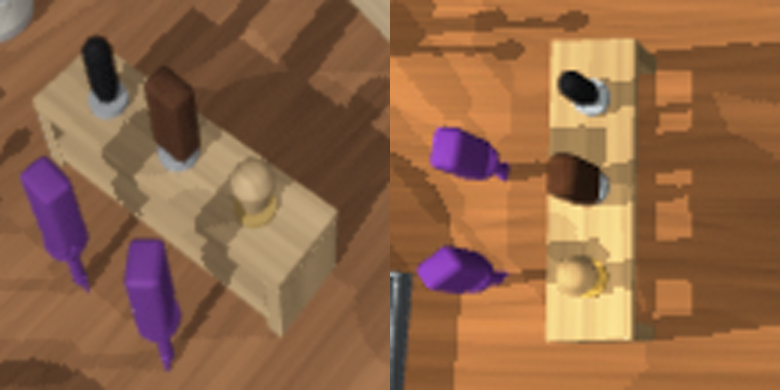

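View pics/crop2.png

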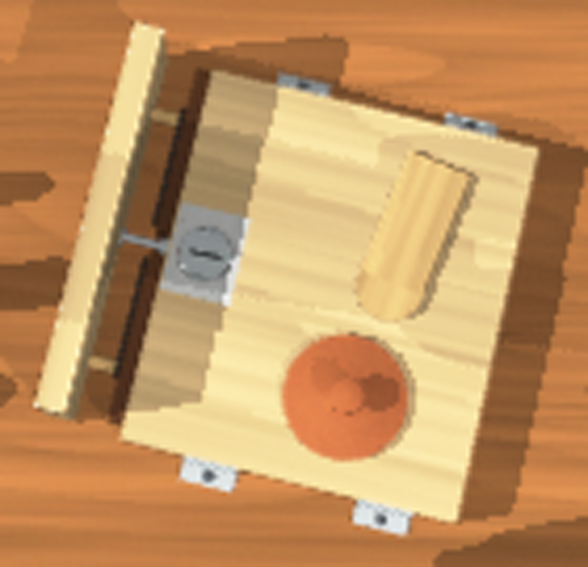

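The close crop confirms the choice: the brown flat-sided handle in the middle hole. The slot shows at about top (264,220), roughly along the board's y. Next I refine the handle, rack, lock and upstand positions.

```bash
python3 - <<'E'
from h import *
o=get_obs();M=R.from_rotvec(o["tool_rot"]).as_matrix();print("tool axes cols\n",M.round(3))
b=np.array([[.976,.219],[-.219,.976]]).T
for n in("side","top"):
    im=cv2.imread(f"pics/{n}0.png");d=np.load(n+"0d.npy");P=cloud(n,d);h=cv2.cvtColor(im,cv2.COLOR_BGR2HSV).astype(int)
    K,r,t=cam(n);print(n,"cam at",(-r.T@t).round())
    x,y,z=P[...,0],P[...,1],P[...,2]
    near=(abs(x-473)<60)&(abs(y-301)<60)&(d>0)
    for lo,hi in((186,205),(120,184)):
        g=near&(z>lo)&(z<hi)&(abs(x-473)<35)
        if n=="top" and lo>180: g=near&(z>lo)
        q=P[g];rc=cv2.minAreaRect(q[:,:2].astype(np.float32));print("handle",lo,len(q),np.round(rc[0],1),np.round(rc[1],1),round(rc[2],1),np.median(q,0).round(1))
    # rack top: exclude purple; use corners by points with y range
    g=(z>90)&(z<99)&(x>330)&(x<620)&(y>240)&(y<345)&(d>0)&~((h[...,0]>120)&(h[...,0]<160)&(h[...,1]>90))
    k=cv2.connectedComponents(cv2.erode(g.astype(np.uint8),np.ones((2,2))))[1];q=P[k==np.argmax(np.bincount(k[k>0]))]
    rc=cv2.minAreaRect(q[:,:2].astype(np.float32));print("rack",len(q),np.round(rc[0],1),np.round(rc[1],1),round(rc[2],1),np.median(q[:,2]).round(1))
    pu=(h[...,0]>125)&(h[...,0]<150)&(h[...,1]>90)&(d>0);q=P[pu&(x>300)&(x<650)&(y>300)&(y<450)];print("purple x,y,z ranges",q.min(0).round(),q.max(0).round())
    # lock: grey pixels near
    L=np.array([520,-38]);roi=(np.hypot(x-L[0],y-L[1])<60)&(z>30)&(z<45)&(d>0)
    g=roi&(h[...,1]<70);v,u=np.nonzero(g);rc=cv2.minAreaRect(np.c_[u,v].astype(np.float32))
    q=np.array([plane(n,p,37) for p in np.c_[u,v]]);rr=cv2.minAreaRect(q[:,:2].astype(np.float32));print("housing",g.sum(),np.round(rr[0],1),np.round(rr[1],1),round(rr[2],1),"px",np.round(rc[0],1))
    va=h[...,2]
    c=rc[0];m=g&(np.hypot(np.mgrid[:384,:512][1]-c[0],np.mgrid[:384,:512][0]-c[1])<9)
    mm=m&(va<np.percentile(va[m],12));v,u=np.nonzero(mm);q=np.array([plane(n,p,37) for p in np.c_[u,v]])
    print("slot px",u.mean(),v.mean(),"world",q.mean(0).round(1),"dir",np.linalg.svd(q[:,:2]-q[:,:2].mean(0))[2][0])
E
```

```text
tool axes cols
 [[ 0.258 -0.     0.966]
 [-0.966  0.002  0.258]
 [-0.002 -1.     0.   ]]
side cam at [113. 567. 886.]
handle 186 155 [473.3 301.5] [24.3 32.3] 89.7 [472.  303.6 192. ]
handle 120 243 [470.3 308.8] [36.9 18.8] 31.3 [460.4 311.8 153.8]
rack 1758 [472.5 302.1] [247.   69.5] 3.0 96.1
purple x,y,z ranges [384. 382.  10.] [511. 416. 180.]
housing 311 [525.5 -46.2] [52.7 69.8] 76.6 px [272.3 214.3]
slot px 271.84615384615387 214.84615384615384 world [524.4 -43.7  37. ] dir [-0.99579515 -0.09160793]
top cam at [ 327.  -53. 1548.]
handle 186 97 [472.1 302.9] [23.7 33.6] 88.8 [471.5 302.  192.1]
handle 120 77 [467.8 298.7] [24.4 33.9] 39.2 [468.  292.1 154.5]
rack 269 [401.  297.7] [105.5  67.1] 3.0 95.2
purple x,y,z ranges [383. 379.  12.] [509. 415. 183.]
housing 356 [523.5 -40.2] [53.7 66.8] 77.0 px [263.3 219.9]
slot px 263.3703703703704 220.88888888888889 world [520.5 -40.6  37. ] dir [-0.90249602  0.4306982 ]
```

Measured positions:
- **Handle:** top face at (472.7, 302.2), z 192, with its 34 mm side along world x. This fits the rack centre (472.5, 302.1).
- **Board:** yaw −12.6°, lock near (521, −41).
- **Upstand:** gap about 20–24 mm.

First I turn the closed gripper by 27.6° and travel to behind the upstand.

```bash
python3 -m inch '[{"linear":[0,0,0],"rotation":[0,0.3,0]},{"linear":[0,0,0],"rotation":[0,0.3,0]},{"linear":[0,0,0],"rotation":[0,0.3,0]},{"linear":[-0.2,0,0.05],"rotation":[0,0,0]},{"linear":[-0.4,0,0.1],"rotation":[0,0,0]}]' 1
python3 -m inch '[{"linear":[-0.5,0,0.14],"rotation":[0,0,0]},{"linear":[-0.5,0,0.14],"rotation":[0,0,0]},{"linear":[-0.5,0,0.14],"rotation":[0,0,0]},{"linear":[-0.5,0,0.14],"rotation":[0,0,0]},{"linear":[-0.5,0,0.14],"rotation":[0,0,0]}]'
python3 -m inch '[{"linear":[-0.5,0,0.14],"rotation":[0,0,0]},{"linear":[-0.5,0,0.14],"rotation":[0,0,0]},{"linear":[-0.5,0,0.14],"rotation":[0,0,0]},{"linear":[-0.5,0,0.14],"rotation":[0,0,0]},{"linear":[-0.3,0,0.1],"rotation":[0,0,0]}]'
cat >> h.py <<'E'
def to(x,y,z,psi=None):
    "shift in tool units to a world point, and turn about tool y (units) to azimuth psi (deg) of tool z"
    o=get_obs();M=R.from_rotvec(o["tool_rot"]).as_matrix();d=np.array([x,y,z])-o["tcp_pos"]
    a=np.degrees(np.arctan2(M[1,2],M[0,2]))
    print("tcp",o["tcp_pos"].round(1),"psi",a.round(2),"tilt",M[2,0].round(4),M[2,2].round(4),"shift units",(M.T@d/100).round(3),"turn", None if psi is None else round(-(psi-a)/30,3),"F",o["wrist_force"].round(2),"T",o["wrist_torque"].round(3),"q6",o["qpos"][5].round(2),"grip",round(o["grip_width"],3),"t",o["t"])
E
python3 -c "
from h import *
to(552.6,81,200,-12.6)"
```

```text
t: 0.72
tcp_pos: [194.7, -571.3, 244.0]
tool_rot: [-1.088, 1.381, -1.37]
wrist_force: [0.1, 0.3, -0.4]
grip_width: -0.001
t: 1.35
tcp_pos: [322.0, -336.0, 243.4]
tool_rot: [-1.084, 1.386, -1.369]
wrist_force: [0.1, -0.4, 0.2]
grip_width: 0.001
t: 1.98
tcp_pos: [441.3, -118.3, 244.3]
tool_rot: [-1.084, 1.386, -1.368]
wrist_force: [-0.2, -0.4, -0.1]
grip_width: -0.002
tcp [ 441.3 -118.3  244.3] psi -13.32 tilt -0.0111 -0.0042 shift units [-2.19   0.465  0.626] turn -0.024 F [-0.21 -0.41 -0.05] T [-0.038  0.051  0.066] q6 1.29 grip -0.002 t 1.975
```

```bash
python3 -m inch '[{"linear":[-0.45,0,0.13],"rotation":[0,0,0]},{"linear":[-0.45,0,0.13],"rotation":[0,0,0]},{"linear":[-0.45,0,0.13],"rotation":[0,0,0]},{"linear":[-0.45,0,0.13],"rotation":[0,0,0]},{"linear":[-0.4,0,0.12],"rotation":[0,-0.02,0]}]'
python3 -c "
from h import *
to(552.6,81,85,-12.6)"
```

```text
t: 2.6
tcp_pos: [556.1, 88.5, 244.8]
tool_rot: [-1.091, 1.379, -1.36]
wrist_force: [0.6, -0.8, 0.1]
grip_width: 0.001
tcp [556.1  88.5 244.8] psi -12.69 tilt -0.0104 -0.0059 shift units [ 0.097  1.597 -0.008] turn -0.003 F [ 0.61 -0.76  0.1 ] T [-0.047 -0.005  0.006] q6 1.74 grip 0.001 t 2.6
```

```bash
python3 -m inch '[{"linear":[0,0.35,0],"rotation":[0,0,0]},{"linear":[0,0.4,0],"rotation":[0,0,0]},{"linear":[0,0.4,0],"rotation":[0,0,0]},{"linear":[0,0.35,0],"rotation":[0,0,0]},{"linear":[0.05,0.1,0],"rotation":[0,0,0]}]'
python3 -m inch '[{"linear":[0.05,0,0],"rotation":[0,0,0]},{"linear":[0.04,0,0],"rotation":[0,0,0]},{"linear":[0.03,0,0],"rotation":[0,0,0]},{"linear":[0.03,0,0],"rotation":[0,0,0]},{"linear":[0.02,0,0],"rotation":[0,0,0]}]'
python3 -c "
from h import *
to(547.3,57.1,82,-12.6)
im,d=capture('side');cv2.imwrite('pics/s1.png',im[...,::-1])
cv2.imwrite('pics/s1c.png',cv2.resize(im[140:290,190:390,::-1],None,fx=3,fy=3))
"
```

```text
t: 3.22
tcp_pos: [555.4, 89.0, 80.2]
tool_rot: [-1.094, 1.374, -1.356]
wrist_force: [0.3, -0.3, 0.4]
grip_width: 0.0
t: 3.85
tcp_pos: [554.3, 70.4, 84.5]
tool_rot: [-1.088, 1.369, -1.359]
wrist_force: [-0.4, 0.3, -0.7]
grip_width: 0.001
tcp [554.3  70.4  84.5] psi -12.38 tilt -0.0117 0.0021 shift units [ 0.145  0.023 -0.04 ] turn 0.007 F [-0.38  0.29 -0.68] T [ 0.01   0.001 -0.034] q6 1.7 grip 0.001 t 3.85
```

View pics/s1c.png

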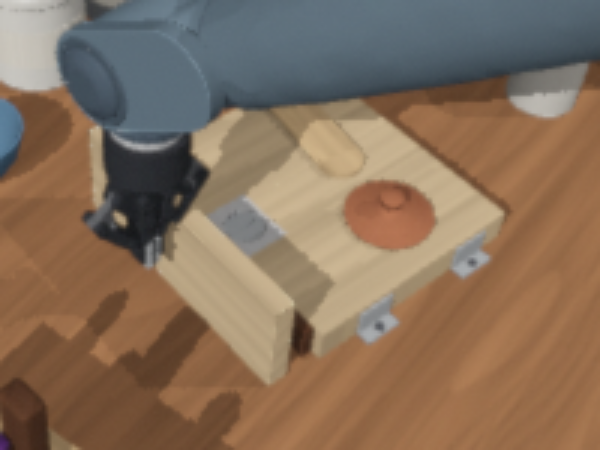

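```bash
cat > f.py <<'E'
from h import *
import sys
o=get_obs();yb=np.array([.218,.976,0]);xb=np.array([.976,-.218,0]);Y=np.array([541.7,32.2,0])
M=R.from_rotvec(o["tool_rot"]).as_matrix()
print("  > y_b from upstand0 mid %.2f  x_b %.2f z %.2f | F yb %.2f xb %.2f z %.2f | Tz %.3f psi %.2f t %.2f"%((o["tcp_pos"]-Y)@yb,(o["tcp_pos"]-Y)@xb,o["tcp_pos"][2],o["wrist_force"]@yb,o["wrist_force"]@xb,o["wrist_force"][2],o["wrist_torque"][2],np.degrees(np.arctan2(M[1,2],M[0,2])),o["t"]))
E
python3 f.py
python3 -m inch '[{"linear":[0.03,0,-0.01],"rotation":[0,0,0]},{"linear":[0.03,0,-0.01],"rotation":[0,0,0]},{"linear":[0.02,0,-0.01],"rotation":[0,0,0]},{"linear":[0.02,0,0],"rotation":[0,0,0]},{"linear":[0.02,0,0],"rotation":[0,0,0]}]' >/dev/null; python3 f.py
python3 -m inch '[{"linear":[0.02,0,0],"rotation":[0,0,0]},{"linear":[0.02,0,0],"rotation":[0,0,0]},{"linear":[0.02,0,0],"rotation":[0,0,0]},{"linear":[0.02,0,0],"rotation":[0,0,0]},{"linear":[0.02,0,0],"rotation":[0,0,0]}]' >/dev/null; python3 f.py
```

```text
> y_b from upstand0 mid 39.91  x_b 4.03 z 84.44 | F yb 0.70 xb 0.16 z 0.81 | Tz 0.011 psi -12.39 t 3.90
  > y_b from upstand0 mid 27.87  x_b 1.27 z 84.85 | F yb 1.00 xb -0.15 z 0.14 | Tz 0.015 psi -12.37 t 4.53
  > y_b from upstand0 mid 17.30  x_b 1.23 z 84.77 | F yb 1.58 xb 0.08 z 2.04 | Tz -0.007 psi -12.37 t 5.15
```

```bash

python3 -m inch '[{"linear":[0.01,0,0],"rotation":[0,0,0]},{"linear":[0.01,0,0],"rotation":[0,0,0]},{"linear":[0.01,0,0],"rotation":[0,0,0]},{"linear":[0.01,0,0],"rotation":[0,0,0]},{"linear":[0.01,0,0],"rotation":[0,0,0]}]' >/dev/null; python3 f.py
python3 -m inch '[{"linear":[0.01,0,0],"rotation":[0,0,0]},{"linear":[0.005,0,0],"rotation":[0,0,0]},{"linear":[0.005,0,0],"rotation":[0,0,0]},{"linear":[0.005,0,0],"rotation":[0,0,0]},{"linear":[0,0,0],"rotation":[0,0,0]}]' >/dev/null; python3 f.py; python3 - <<'E'
from h import *
im,d=capture('top');cv2.imwrite('pics/t1.png',im[...,::-1])
P=cloud('top',d);z=P[...,2]
g=(d>0)&(abs(P[...,0]-543)<160)&(P[...,1]>-30)&(P[...,1]<80)
yb=np.array([.218,.976]);xb=np.array([.976,-.218]);c=np.array([541.7,32.2])
s=(P[...,:2]-c)@yb;w=(P[...,:2]-c)@xb
for a,b in((-130,-60),(-60,-40),(60,130)):
    m=g&(w>a)&(w<b)&(z>104)&(z<114);print(a,m.sum(),np.percentile(s[m],[2,50,98]).round(1))
E
```

```text
> y_b from upstand0 mid 11.94  x_b 1.23 z 84.76 | F yb 1.41 xb -0.07 z 1.38 | Tz -0.040 psi -12.37 t 5.78
  > y_b from upstand0 mid 10.13  x_b 1.25 z 84.89 | F yb 3.62 xb -0.83 z 0.81 | Tz -0.085 psi -12.38 t 6.40
-130 15 [-32.8 -30.7 -27.8]Traceback (most recent call last):
  File "<stdin>", line 8, in <module>
    return _quantile_unchecked(
        a, q, axis, out, overwrite_input, method, keepdims, weights)
    return _ureduce(a,
                    func=_quantile_ureduce_func,
    ...<5 lines>...
                    overwrite_input=overwrite_input,
                    method=method)
    r = func(a, **kwargs)
    result = _quantile(arr,
                       quantiles=q,
    ...<2 lines>...
                       out=out,
                       weights=wgt)
    slices_having_nans = np.isnan(arr[-1, ...])
                                  ~~~^^^^^^^^^
IndexError: index -1 is out of bounds for axis 0 with size 0
```

```bash

python3 -m inch '[{"linear":[0.005,0,0],"rotation":[0,0,0]},{"linear":[0,0,0],"rotation":[0,0,0]},{"linear":[0,0,0],"rotation":[0,0,0]},{"linear":[0,0,0],"rotation":[0,0,0]},{"linear":[0,0,0],"rotation":[0,0,0]}]' >/dev/null; python3 f.py
python3 -m inch '[{"linear":[-0.01,0,0],"rotation":[0,0,0]},{"linear":[-0.03,0,0],"rotation":[0,0,0]},{"linear":[-0.08,0,0],"rotation":[0,0,0]},{"linear":[-0.1,-0.1,0],"rotation":[0,0,0]},{"linear":[-0.1,-0.3,0],"rotation":[0,0,0]}]' ; python3 f.py
python3 -m inch '[{"linear":[-0.3,-0.4,0],"rotation":[0,0,0]},{"linear":[-0.3,-0.4,0],"rotation":[0,0,0]},{"linear":[-0.3,-0.4,0],"rotation":[0,0,0]},{"linear":[-0.3,-0.2,0],"rotation":[0,0,0]},{"linear":[-0.2,0,0],"rotation":[0,0,0]}]' -0.2;  python3 - <<'E'
from h import *
im,d=capture('top');cv2.imwrite('pics/t1.png',im[...,::-1])
P=cloud('top',d);z=P[...,2]
g=(d>0)&(abs(P[...,0]-543)<160)&(P[...,1]>-60)&(P[...,1]<80)
yb=np.array([.218,.976]);xb=np.array([.976,-.218]);c=np.array([541.7,32.2])
s=(P[...,:2]-c)@yb;w=(P[...,:2]-c)@xb
for n in("side","top"):
  if n=="side":
    im,d=capture(n);P=cloud(n,d);z=P[...,2];g=(d>0)&(abs(P[...,0]-543)<160)&(P[...,1]>-60)&(P[...,1]<80);s=(P[...,:2]-c)@yb;w=(P[...,:2]-c)@xb
  else: 
    im,d=capture(n);P=cloud(n,d);z=P[...,2];g=(d>0)&(abs(P[...,0]-543)<160)&(P[...,1]>-60)&(P[...,1]<80);s=(P[...,:2]-c)@yb;w=(P[...,:2]-c)@xb
  cv2.imwrite(f"pics/{n}2.png",im[...,::-1])
  for a,b in((-130,-60),(-50,50),(60,130)):
    m=g&(w>a)&(w<b)&(z>104)&(z<114);print(n,a,m.sum(),np.percentile(s[m],[3,50,97]).round(1) if m.sum() else "")
to(472.7,302.2,240,0)
E
```

```text
> y_b from upstand0 mid 9.74  x_b 1.28 z 84.94 | F yb 2.52 xb -0.78 z 1.78 | Tz -0.021 psi -12.38 t 7.08
t: 7.7
tcp_pos: [549.4, 72.5, 123.3]
tool_rot: [-1.092, 1.374, -1.357]
wrist_force: [0.4, 0.6, 0.1]
grip_width: 0.002
  > y_b from upstand0 mid 41.07  x_b -1.25 z 123.35 | F yb 0.67 xb 0.23 z 0.06 | Tz -0.023 psi -12.42 t 7.70
t: 8.32
tcp_pos: [581.3, 214.3, 275.8]
tool_rot: [-1.085, 1.368, -1.359]
wrist_force: [-0.7, -0.4, -0.1]
grip_width: 0.598
side -130 197 [-32.  -19.9 -10.4]
side -50 254 [-32.  -19.7 -10.3]
side 60 148 [-32.3 -19.9 -10.9]
top -130 167 [-31.2 -20.9 -10.4]
top -50 226 [-31.3 -21.  -10.3]
top 60 154 [-31.7 -21.6 -10.5]
tcp [579.7 213.1 271.8] psi -12.37 tilt -0.0107 -0.002 shift units [-0.638  0.327 -1.236] turn -0.412 F [-0.27  0.15 -0.12] T [ 0.009 -0.02   0.041] q6 1.95 grip 0.603 t 8.475
```

```bash
python3 - <<'E'
from h import *
yb=np.array([.218,.976]);xb=np.array([.976,-.218]);c=np.array([541.7,32.2])
for n in("side","top"):
    im=cv2.imread(f"pics/{n}0.png");d=np.load(n+"0d.npy");P=cloud(n,d);z=P[...,2];s=(P[...,:2]-c)@yb;w=(P[...,:2]-c)@xb
    V=im.max(2)
    for a,b in((-130,-80),(-80,-40),(40,80),(80,130)):
        m=(d>0)&(z>33)&(z<39)&(w>a)&(w<b)&(s<0)&(s>-320);
        m2=m&(V>80); 
        p=np.percentile(s[m2],[1,99]);print(n,a,m2.sum(),p.round(1),"back+260:",(p[0]+260).round(1))
cam0=cv2.imread("pics/top2.png")[165:265,215:295];cs=cv2.imread("pics/side2.png")[175:265,210:300]
cv2.imwrite("pics/gap.png",np.hstack([cv2.resize(cam0,(400,500),interpolation=cv2.INTER_CUBIC),cv2.resize(cs,(400,500),interpolation=cv2.INTER_CUBIC)]))
E
```

```text
side -130 739 [-292.6  -48.4] back+260: -32.6
side -80 495 [-295.1  -55.4] back+260: -35.1
side 40 499 [-293.3  -55.6] back+260: -33.3
side 80 643 [-293.8  -56. ] back+260: -33.8
top -130 658 [-292.6  -41.5] back+260: -32.6
top -80 488 [-292.9  -45.6] back+260: -32.9
top 40 538 [-292.7  -47.5] back+260: -32.7
top 80 770 [-292.5  -38.8] back+260: -32.5
```

View pics/gap.png

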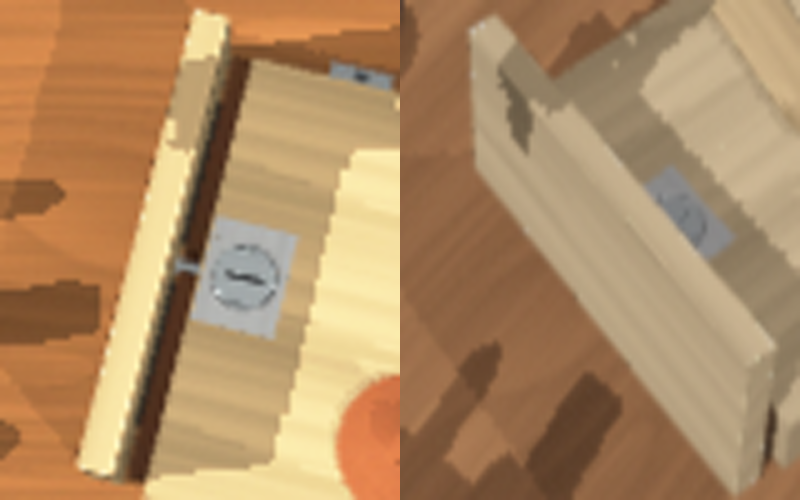

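```bash
python3 - <<'E'
from h import *
yb=np.array([.218,.976]);xb=np.array([.976,-.218]);c=np.array([541.7,32.2])
im,d=capture("top");im0=cv2.imread("pics/top0.png")[...,::-1]
for nm,I,D in(("now",im,d),("start",im0,np.load("top0d.npy"))):
  P=cloud("top",D)
  for w0 in(-100,-55,45,):
    print(nm,w0)
    for S in np.arange(-40,-8 if nm=="now" else 14,2.):
        r=[];zz=[];ss=[]
        for w in np.arange(w0-12,w0+12,3):
            p=c+S*yb+w*xb;uv=proj("top",[*p,36.]);u,v=np.round(uv).astype(int);r.append(I[v,u]);q=P[v,u];zz.append(q[2]);ss.append((q[:2]-c)@yb)
        print("  %.0f"%S,np.mean(r,0).round(),"z %.0f"%np.median(zz),"s %.1f"%np.median(ss))
E
```

```text
now -100
  -40 [78. 47. 30.] z 36 s -39.9
  -38 [77. 47. 30.] z 35 s -37.7
  -36 [74. 47. 31.] z 35 s -36.2
  -34 [72. 55. 39.] z 34 s -33.1
  -32 [87. 72. 52.] z 32 s -31.7
  -30 [121. 103.  73.] z 54 s -31.1
  -28 [168. 145. 104.] z 89 s -31.3
  -26 [213. 189. 138.] z 109 s -31.1
  -24 [250. 237. 181.] z 109 s -28.8
  -22 [250. 234. 172.] z 110 s -27.5
  -20 [249. 231. 169.] z 112 s -25.5
  -18 [249. 230. 168.] z 111 s -24.0
  -16 [249. 230. 166.] z 112 s -21.6
  -14 [248. 229. 165.] z 111 s -19.8
  -12 [247. 226. 163.] z 110 s -17.5
  -10 [245. 223. 160.] z 110 s -15.7
now -55
  -40 [80. 49. 31.] z 34 s -39.9
  -38 [79. 48. 31.] z 35 s -38.3
  -36 [70. 45. 31.] z 35 s -36.4
  -34 [59. 47. 36.] z 32 s -34.0
  -32 [84. 73. 54.] z 33 s -31.6
  -30 [124. 106.  76.] z 61 s -31.4
  -28 [157. 134.  95.] z 88 s -31.5
  -26 [216. 192. 138.] z 111 s -31.0
  -24 [246. 228. 167.] z 109 s -29.3
  -22 [250. 232. 170.] z 112 s -27.6
  -20 [249. 230. 168.] z 110 s -25.5
  -18 [249. 229. 168.] z 111 s -23.2
  -16 [248. 229. 167.] z 110 s -21.8
  -14 [248. 228. 165.] z 111 s -19.4
  -12 [247. 226. 
[... 2757 characters left out ...]
25.9
  -26 [116.  76.  43.] z 2 s -23.4
  -24 [116.  75.  42.] z -0 s -21.3
  -22 [116.  75.  42.] z 0 s -19.7
  -20 [116.  75.  42.] z -1 s -16.7
  -18 [116.  75.  42.] z -2 s -15.3
  -16 [114.  76.  44.] z -1 s -13.5
  -14 [111.  78.  48.] z 2 s -11.0
  -12 [103.  82.  56.] z 12 s -10.4
  -10 [98. 83. 59.] z 40 s -10.5
  -8 [107.  90.  65.] z 72 s -10.5
  -6 [127. 108.  76.] z 88 s -10.4
  -4 [191. 166. 118.] z 110 s -10.1
  -2 [230. 204. 145.] z 112 s -8.6
  0 [233. 205. 144.] z 111 s -6.7
  2 [233. 205. 144.] z 112 s -4.5
  4 [233. 205. 144.] z 110 s -2.0
  6 [234. 205. 145.] z 110 s -0.7
  8 [233. 205. 145.] z 112 s 1.2
  10 [233. 206. 145.] z 111 s 2.9
  12 [231. 202. 142.] z 110 s 5.1
```

The gap profile puts the upstand's inner face at −31.4 and the free seal's outer end at about −32, with the joint edge near −35. So the gap is about 3.6 mm and the upstand is on the seal. The picture agrees: seal met, bolt head at top-crop (188,265), lock disc at about top (263.4,220.0). Now I turn to the handle, correcting the small tilt.

```bash

python3 -m inch '[{"linear":[0,0,0],"rotation":[0.001,-0.1,-0.005]},{"linear":[0,0,0],"rotation":[0.001,-0.1,-0.005]},{"linear":[0,0,0],"rotation":[0.001,-0.1,-0.005]},{"linear":[0,0,0],"rotation":[0.001,-0.11,-0.005]},{"linear":[0,0,0],"rotation":[0,0,0]}]' -0.2 >/dev/null; python3 -c "
from h import *
to(472.7,302.2,260,0)"
```

```text
tcp [576.1 206.2 262.4] psi -0.17 tilt 0.0047 -0.0149 shift units [-0.958  0.034 -1.036] turn -0.006 F [-0.06 -0.   -0.74] T [-0.015 -0.028  0.02 ] q6 1.73 grip 0.6 t 9.15
```

```bash

python3 -m inch '[{"linear":[-0.25,0,-0.27],"rotation":[0.01,0,0.003]},{"linear":[-0.25,0,-0.27],"rotation":[0.01,0,0.003]},{"linear":[-0.25,0,-0.27],"rotation":[0.01,0,0.003]},{"linear":[-0.18,0,-0.2],"rotation":[0,0,0]},{"linear":[0,0,0],"rotation":[0,0,0]}]' >/dev/null; python3 -c "
from h import *
to(472.7,302.2,260,0);to(472.7,302.2,260,0);get_obs()"
```

```text
tcp [471.8 297.8 258. ] psi -0.83 tilt 0.0031 -0.0063 shift units [-0.044 -0.02   0.008] turn -0.028 F [ 0.95  0.42 -0.65] T [0.002 0.026 0.019] q6 1.95 grip 0.602 t 9.775
tcp [471.8 297.8 258. ] psi -0.83 tilt 0.0031 -0.0063 shift units [-0.044 -0.02   0.008] turn -0.028 F [ 0.95  0.42 -0.65] T [0.002 0.026 0.019] q6 1.95 grip 0.602 t 9.775
```

```bash

python3 -m inch '[{"linear":[-0.05,0,0.01],"rotation":[0.012,-0.03,0.006]},{"linear":[0,0.2,0],"rotation":[0,0,0]},{"linear":[0,0.2,0],"rotation":[0,0,0]},{"linear":[0,0.2,0],"rotation":[0,0,0]},{"linear":[0,0.1,0],"rotation":[0,0,0]}]' >/dev/null; python3 -c "
from h import *
to(472.7,302.2,152,0)"
```

```text
tcp [477.5 299.9 186.2] psi -0.22 tilt -0.0003 0.0034 shift units [-0.023  0.342 -0.05 ] turn -0.007 F [-0.77 -0.26 -0.24] T [-0.004  0.012  0.034] q6 1.94 grip 0.604 t 10.4
```

```bash

python3 -m inch '[{"linear":[-0.02,0.1,-0.05],"rotation":[-0.005,0,0]},{"linear":[0,0.1,0],"rotation":[0,0,0]},{"linear":[0,0.08,0],"rotation":[0,0,0]},{"linear":[0,0.04,0],"rotation":[0,0,0]},{"linear":[0,0.01,0],"rotation":[0,0,0]}]' >/dev/null; python3 -c "
from h import *
to(472.7,302.2,152,0)"
```

```text
tcp [489.3 301.8 176.8] psi -0.31 tilt -0.0037 0.0399 shift units [-0.002  0.242 -0.175] turn -0.01 F [-0.34 -0.44 -0.4 ] T [ 0.017  0.055 -0.006] q6 1.94 grip 0.603 t 11.025
```

```bash
python3 -c "
from h import *
o=get_obs();print(o['qpos'].round(3),o['qvel'].round(3),o['joint_torque'].round(2))
s,d=capture('side');t,_=capture('top')
a=cv2.resize(s[215:375,110:270],(400,400));b=cv2.resize(t[180:290,90:200],(400,400))
cv2.imwrite('pics/look.png',np.hstack([a,b])[...,::-1])"
```

```text
[ 0.36   0.127  1.83  -0.012  1.145  1.941] [-0.005 -0.006 -0.016 -0.004 -0.011 -0.001] [ 1.100e-01 -3.579e+01 -3.058e+01  2.000e-02 -1.500e-01  0.000e+00]
```

View pics/look.png

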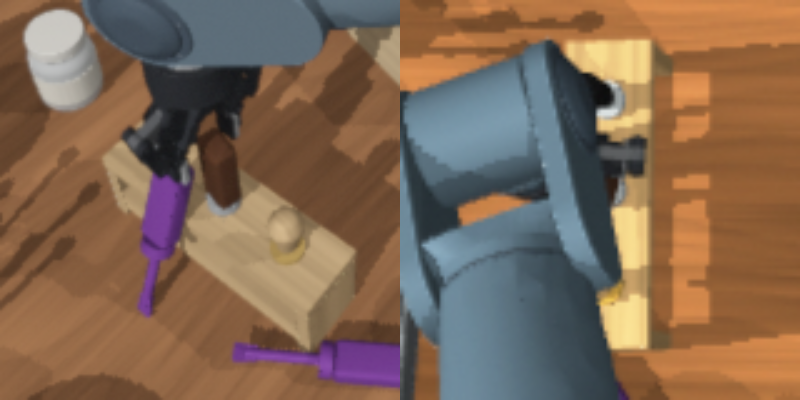

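The view shows the gripper beside the brown handle rather than around it. A purple tool leans at the gripper's fingers, and another lies by the rack. I need to see when that happened, so I'm checking the purple pixels in the earlier frames and taking one wider view.

```bash
python3 - <<'E'
from h import *
s,d=capture('side');cv2.imwrite('pics/side3.png',s[...,::-1]);t,dt=capture('top');cv2.imwrite('pics/top3.png',t[...,::-1])
for f in("side0","s1","side2","side3","top0","t1","top2","top3"):
    h=cv2.cvtColor(cv2.imread(f"pics/{f}.png"),cv2.COLOR_BGR2HSV).astype(int)
    m=((h[...,0]>125)&(h[...,0]<150)&(h[...,1]>90)).astype(np.uint8)
    n,_,st,c=cv2.connectedComponentsWithStats(m);print(f,[(st[i].tolist(),c[i].round(1).tolist()) for i in range(1,n) if st[i][4]>15])
P=cloud("side",d);h=cv2.cvtColor(s,cv2.COLOR_RGB2HSV).astype(int);m=((h[...,0]>125)&(h[...,0]<150)&(h[...,1]>90)&(d>0)).astype(np.uint8)
n,l,st,c=cv2.connectedComponentsWithStats(m)
for i in range(1,n):
    if st[i][4]>15: print(P[l==i].min(0).round(),P[l==i].max(0).round())
P=cloud("side",np.load("side0d.npy"));h=cv2.cvtColor(cv2.imread("pics/side0.png"),cv2.COLOR_BGR2HSV).astype(int);m=((h[...,0]>125)&(h[...,0]<150)&(h[...,1]>90)).astype(np.uint8)
n,l,st,c=cv2.connectedComponentsWithStats(m)
for i in range(1,n):
    if st[i][4]>15: print("start",P[l==i].min(0).round(),P[l==i].max(0).round(),P[l==i].mean(0).round())
cv2.imwrite("pics/look2.png",cv2.resize(s[200:384,60:330,::-1],None,fx=2.9,fy=2.9))
E
```

```text
side0 [([147, 298, 22, 43, 479], [158.5, 316.1]), ([182, 325, 18, 43, 474], [190.3, 342.7])]
s1 [([165, 280, 28, 62, 680], [178.5, 304.2]), ([203, 351, 78, 19, 881], [251.0, 359.4])]
side2 [([166, 280, 27, 62, 678], [178.5, 304.1]), ([203, 351, 78, 19, 882], [251.0, 359.4])]
side3 [([165, 285, 22, 56, 561], [174.5, 306.4]), ([203, 351, 78, 19, 880], [251.1, 359.4])]
top0 [([102, 216, 21, 14, 208], [110.7, 223.2]), ([98, 250, 25, 13, 211], [108.7, 256.1])]
t1 []
top2 []
top3 [([150, 287, 11, 22, 110], [154.8, 299.2])]
[474. 324.   0.] [516. 400. 214.]
[249. 266.   9.] [400. 381.  36.]
start [113. 389.  11.] [511. 567. 886.] [485. 405. 143.]
start [113. 382.  10.] [417. 567. 886.] [394. 402. 142.]
```

View pics/look2.png

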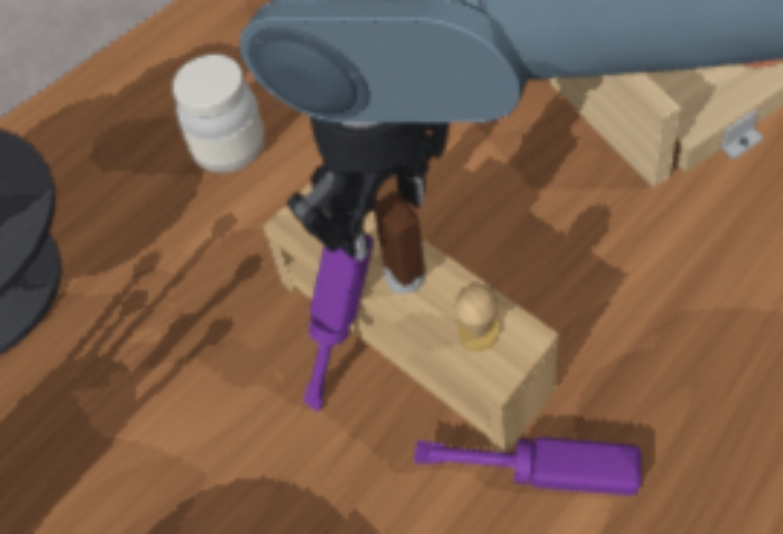

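The purple tools had already toppled by t≈3.9 s, in the frame taken while I was at the upstand, so not from my grasp. One now leans on the rack beside the brown handle and blocked my finger. I back straight up and measure how it lies.

```bash

python3 -m inch '[{"linear":[0,-0.1,0],"rotation":[0,0,0]},{"linear":[0,-0.2,0],"rotation":[-0.03,0,0]},{"linear":[0,-0.4,0],"rotation":[-0.03,0,0]},{"linear":[0,-0.4,-0.2],"rotation":[-0.015,0,0]},{"linear":[0.5,-0.2,-0.4],"rotation":[0,0,0]}]' >/dev/null
python3 -m inch '[{"linear":[0.5,0,-0.4],"rotation":[0,0,0]},{"linear":[0.4,0,-0.2],"rotation":[0,0,0]},{"linear":[0,0,0],"rotation":[0,0,0]},{"linear":[0,0,0],"rotation":[0,0,0]},{"linear":[0,0,0],"rotation":[0,0,0]}]' >/dev/null
python3 - <<'E'
from h import *
to(472.7,302.2,240,0)
for n in("side","top"):
    s,d=capture(n);cv2.imwrite(f'pics/{n}4.png',s[...,::-1]);np.save(n+"4d.npy",d)
    P=cloud(n,d);h=cv2.cvtColor(s,cv2.COLOR_RGB2HSV).astype(int)
    m=((h[...,0]>125)&(h[...,0]<150)&(h[...,1]>90)&(d>0)).astype(np.uint8)
    k,l,st,c=cv2.connectedComponentsWithStats(m)
    for i in range(1,k):
        if st[i][4]>15:
            q=P[l==i];print(n,st[i],c[i].round(1))
            for z0 in range(0,160,20):
                e=q[(q[:,2]>z0)&(q[:,2]<z0+20)]
                if len(e)>3: print("   z",z0,len(e),np.percentile(e,[5,50,95],axis=0).round(0)[:,:2].tolist())
    x,y,z=P[...,0],P[...,1],P[...,2]
    g=(abs(x-473)<30)&(abs(y-301)<30)&(d>0)&(z>183)&(z<205);q=P[g]
    if len(q)>10: rc=cv2.minAreaRect(q[:,:2].astype(np.float32));print(n,"handle top",len(q),np.round(rc,1) if 0 else rc,np.median(q,0).round(1))
a=cv2.imread("pics/side4.png")[240:370,130:260];b=cv2.imread("pics/top4.png")[180:290,90:200]
cv2.imwrite('pics/look3.png',np.hstack([cv2.resize(a,(400,400)),cv2.resize(b,(400,400))]))
E
```

```text
tcp [362.5 164.5 305.7] psi -0.01 tilt -0.0005 -0.0132 shift units [-1.377  0.643  1.11 ] turn -0.0 F [-0.71  0.66 -0.39] T [ 0.006 -0.026  0.013] q6 1.71 grip 0.595 t 12.475
side [165 276  23  66 700] [175.5 301.8]
   z 0 32 [[488.0, 394.0], [494.0, 398.0], [503.0, 401.0]]
   z 20 30 [[491.0, 384.0], [494.0, 390.0], [500.0, 395.0]]
   z 40 30 [[494.0, 372.0], [496.0, 379.0], [499.0, 385.0]]
   z 60 23 [[485.0, 359.0], [490.0, 372.0], [502.0, 377.0]]
   z 80 124 [[485.0, 351.0], [495.0, 366.0], [511.0, 375.0]]
   z 100 124 [[485.0, 339.0], [494.0, 355.0], [514.0, 361.0]]
   z 120 127 [[487.0, 330.0], [495.0, 345.0], [514.0, 351.0]]
   z 140 193 [[488.0, 317.0], [500.0, 331.0], [517.0, 341.0]]
side [203 351  78  20 881] [251.1 359.4]
   z 0 76 [[254.0, 292.0], [291.0, 319.0], [363.0, 356.0]]
   z 20 805 [[260.0, 276.0], [304.0, 311.0], [386.0, 368.0]]
side handle top 165 ((475.0859375, 300.1910705566406), (23.79463005065918, 33.76249313354492), 75.75841522216797) [472.5 301.7 191.8]
top [122 214  17  17 178] [130.6 221.8]
   z 20 4 [[489.0, 392.0], [492.0, 393.0], [494.0, 395.0]]
   z 80 22 [[482.0, 360.0], [493.0, 369.0], [503.0, 376.0]]
   z 100 25 [[483.0, 345.0], [492.0, 356.0], [508.0, 362.0]]
   z 120 22 [[485.0, 339.0], [497.0, 349.0], [511.0, 354.0]]
   z 140 88 [[487.0, 316.0], [501.0, 326.0], [517.0, 341.0]]
top [144 285  17  24 250] [150.9 297.3]
   z 0 28 [[256.0, 268.0], [282.0, 282.0], [315.0, 305.0]]
   z 20 220 [[259.0, 273.0], [282.0, 296.0], [312.0, 314.0]]
top handle top 105 ((472.87249755859375, 300.6764831542969), (24.97945213317871, 33.19219970703125), 78.82902526855469) [471.9 300.2 191.3]
```

View pics/look3.png

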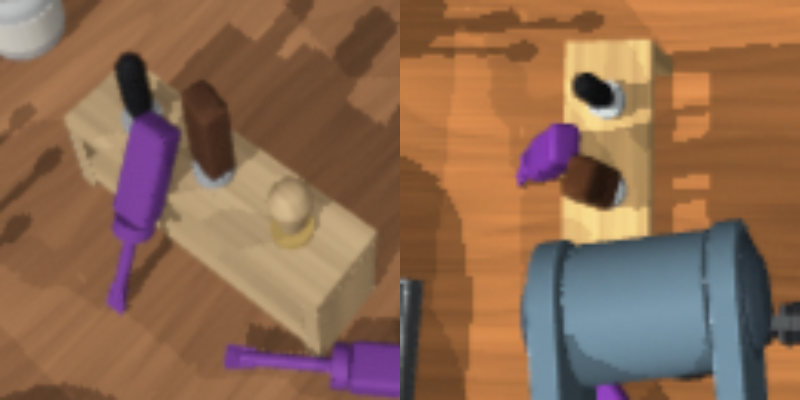

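The purple handle leans close to the brown handle's corner, and the brown handle has turned to about −13° yaw. The second purple lies at side (251,359). Gripping high, with fingertips above the purple's top, would keep clear of it, so I check how high that top is.

```bash
python3 - <<'E'
from h import *
for n in("side","top"):
    s=cv2.imread(f'pics/{n}4.png');d=np.load(n+"4d.npy");P=cloud(n,d);h=cv2.cvtColor(s,cv2.COLOR_BGR2HSV).astype(int)
    m=((h[...,0]>120)&(h[...,0]<155)&(h[...,1]>70)&(d>0));x,y,z=P[...,0],P[...,1],P[...,2]
    m&=(x>470)&(x<530)&(y>290)&(y<410)
    q=P[m];print(n,"purple z pct",np.percentile(q[:,2],[50,80,90,95,99,100]).round(1))
    for z0 in range(140,185,5):
        e=q[(q[:,2]>z0)&(q[:,2]<=z0+5)]
        if len(e): print("  ",z0,len(e),e.min(0).round(0)[:2],e.max(0).round(0)[:2])
    b=(abs(x-473)<35)&(abs(y-301)<35)&(d>0)&(h[...,0]<20)&(h[...,2]<120)
    for z0 in range(110,200,15):
        e=P[b&(z>z0)&(z<=z0+15)]
        if len(e)>4: print("  brown",z0,len(e),np.percentile(e,[3,50,97],axis=0).round(0)[:,:2].tolist())
E
```

```text
side purple z pct [118.4 150.2 156.8 158.8 161.7 162.8]
   140 32 [487. 328.] [519. 344.]
   145 37 [487. 319.] [517. 341.]
   150 46 [488. 314.] [522. 339.]
   155 82 [488. 316.] [521. 336.]
   160 17 [490. 323.] [516. 333.]
  brown 110 37 [[459.0, 294.0], [463.0, 310.0], [486.0, 314.0]]
  brown 125 49 [[458.0, 295.0], [461.0, 309.0], [487.0, 313.0]]
  brown 140 50 [[458.0, 294.0], [463.0, 309.0], [488.0, 314.0]]
  brown 155 51 [[458.0, 296.0], [462.0, 309.0], [487.0, 314.0]]
  brown 170 51 [[458.0, 294.0], [462.0, 310.0], [484.0, 314.0]]
  brown 185 159 [[459.0, 289.0], [473.0, 302.0], [489.0, 312.0]]
top purple z pct [148.  156.5 159.1 160.4 162.5 164.8]
   140 8 [485. 330.] [508. 343.]
   145 9 [485. 317.] [517. 339.]
   150 33 [487. 315.] [519. 339.]
   155 39 [487. 313.] [518. 336.]
   160 14 [486. 318.] [511. 332.]
  brown 110 9 [[457.0, 288.0], [472.0, 290.0], [483.0, 296.0]]
  brown 125 15 [[460.0, 287.0], [470.0, 290.0], [486.0, 294.0]]
  brown 140 18 [[456.0, 287.0], [469.0, 290.0], [485.0, 296.0]]
  brown 155 15 [[460.0, 287.0], [474.0, 290.0], [485.0, 294.0]]
  brown 170 19 [[456.0, 288.0], [469.0, 291.0], [484.0, 299.0]]
  brown 185 94 [[458.0, 289.0], [474.0, 299.0], [489.0, 310.0]]
```

```bash

python3 -m inch '[{"linear":[-0.34,0.05,0.27],"rotation":[0.008,0,0]},{"linear":[-0.34,0.1,0.27],"rotation":[0.008,0,0]},{"linear":[-0.34,0.1,0.27],"rotation":[0.008,0,0]},{"linear":[-0.3,0.1,0.25],"rotation":[0,0,0]},{"linear":[0,0,0],"rotation":[0,0.14,0]}]' -0.2 >/dev/null
python3 -m inch '[{"linear":[0,0,0],"rotation":[0,0.14,0]},{"linear":[0,0,0],"rotation":[0,0.14,0]},{"linear":[0,0,0],"rotation":[0,0,0]},{"linear":[0,0,0],"rotation":[0,0,0]},{"linear":[0,0,0],"rotation":[0,0,0]}]' >/dev/null
python3 -c "
from h import *
to(473.2,300.8,184,-12.7)"
```

```text
tcp [472.8 307.  263.6] psi -12.41 tilt 0.0044 -0.0068 shift units [0.056 0.796 0.023] turn 0.01 F [ 0.51 -0.29  0.75] T [-0.014 -0.025 -0.002] q6 2.16 grip 0.599 t 13.825
```

```bash

python3 -m inch '[{"linear":[0.05,0,0.02],"rotation":[0.013,0.01,0.008]},{"linear":[0,0.15,0],"rotation":[0,0,0]},{"linear":[0,0.2,0],"rotation":[0,0,0]},{"linear":[0,0.1,0],"rotation":[0,0,0]},{"linear":[0,0,0],"rotation":[0,0,0]}]' >/dev/null
python3 -c "
from h import *
to(473.2,300.8,184,-12.7)"
```

```text
tcp [473.2 300.7 215.2] psi -12.73 tilt 0.0006 -0.0005 shift units [-0.001  0.312 -0.   ] turn -0.001 F [-0.86  0.49  0.45] T [ 0.03   0.05  -0.008] q6 2.16 grip 0.599 t 14.45
```

```bash

python3 -m inch '[{"linear":[0,0.1,0],"rotation":[0,0,0]},{"linear":[0,0.1,0],"rotation":[0,0,0]},{"linear":[0,0.08,0],"rotation":[0,0,0]},{"linear":[0,0.03,0],"rotation":[0,0,0]},{"linear":[0,0,0],"rotation":[0,0,0]}]' >/dev/null
python3 -c "
from h import *
to(473.2,300.8,184,-12.7)"
```

```text
tcp [473.8 300.9 183. ] psi -12.72 tilt -0.0004 0.001 shift units [ 0.002 -0.01  -0.005] turn -0.001 F [-0.17 -0.01  0.32] T [-0.02  -0.059  0.034] q6 2.16 grip 0.603 t 15.075
```

```bash

python3 -m inch '[{"linear":[0,-0.01,0],"rotation":[0,0,0]},{"linear":[0,0,0],"rotation":[0,0,0]},{"linear":[0,0,0],"rotation":[0,0,0]},{"linear":[0,0,0],"rotation":[0,0,0]},{"linear":[0,0,0],"rotation":[0,0,0]}]' 1 >/dev/null
python3 -c "
from h import *
to(473.2,300.8,184,-12.7)"
python3 -m inch '[{"linear":[0,-0.05,0],"rotation":[0,0,0]},{"linear":[0,-0.1,0],"rotation":[0,0,0]},{"linear":[0,-0.1,0],"rotation":[0,0,0]},{"linear":[0,-0.1,0],"rotation":[0,0,0]},{"linear":[0,-0.1,0],"rotation":[0,0,0]}]' >/dev/null
python3 -c "
from h import *
to(473.2,300.8,184,-12.7)"
```

```text
tcp [474.1 300.9 184.8] psi -12.72 tilt -0.0008 0.0022 shift units [ 0.003  0.008 -0.009] turn -0.001 F [-0.39 -0.42 -0.49] T [-0.027 -0.001 -0.058] q6 2.16 grip 0.268 t 15.7
tcp [473.5 300.8 232. ] psi -12.72 tilt 0.0 0.0006 shift units [ 0.     0.48  -0.003] turn -0.001 F [ 0.57 -0.03 -1.56] T [ 0.033 -0.063  0.043] q6 2.16 grip 0.269 t 16.325
```

Lifted: grip width is 23 mm and the weight reads −1.6 N. I raise clear, then turn so that the blade lies along the board's y.

```bash

python3 -m inch '[{"linear":[0,-0.2,0],"rotation":[0,0,0]},{"linear":[0,-0.25,0],"rotation":[0,0,0]},{"linear":[0,-0.25,0],"rotation":[0,-0.2,0]},{"linear":[0.05,0,0],"rotation":[0,-0.33,0]},{"linear":[0,0,0],"rotation":[0,-0.33,0]}]' >/dev/null
python3 -m inch '[{"linear":[0,0,0],"rotation":[0,-0.33,0]},{"linear":[0,0,0],"rotation":[0,-0.33,0]},{"linear":[0,0,0],"rotation":[0,-0.33,0]},{"linear":[0,0,0],"rotation":[0,-0.33,0]},{"linear":[0,0,0],"rotation":[0,-0.33,0]}]' >/dev/null
python3 -m inch '[{"linear":[0,0,0],"rotation":[0,-0.33,0]},{"linear":[0,0,0],"rotation":[0,-0.1,0]},{"linear":[0,0,0],"rotation":[0,0,0]},{"linear":[0,0,0],"rotation":[0,0,0]},{"linear":[0,0,0],"rotation":[0,0,0]}]' >/dev/null
python3 - <<'E'
from h import *
to(523.5,-40.2,300,77.4)
for n in("side","top"):
    s,d=capture(n);cv2.imwrite(f'pics/{n}5.png',s[...,::-1]);np.save(n+"5d.npy",d)
    P=cloud(n,d);h=cv2.cvtColor(s,cv2.COLOR_RGB2HSV).astype(int);x,y,z=P[...,0],P[...,1],P[...,2]
    m=((h[...,0]>120)&(h[...,0]<155)&(h[...,1]>70)&(d>0))&(x>440)&(x<540)&(y>260)&(y<410);q=P[m];print(n,m.sum(),q.mean(0).round(),q.min(0).round(),q.max(0).round())
    for z0 in range(80,165,20):
        e=q[(q[:,2]>z0)&(q[:,2]<=z0+20)]
        if len(e)>3: print("  ",z0,len(e),e.min(0).round(0)[:2],e.max(0).round(0)[:2])
E
```

```text
tcp [473.6 296.7 315.2] psi 78.38 tilt 0.0094 0.0073 shift units [ 1.167  0.14  -3.2  ] turn 0.033 F [ 0.53 -0.21 -2.07] T [-0.01   0.052  0.025] q6 0.56 grip 0.267 t 18.2
side 717 [498. 352. 111.] [483. 310.   2.] [539. 402. 162.]
   80 125 [483. 345.] [516. 377.]
   100 130 [485. 335.] [516. 364.]
   120 136 [486. 310.] [539. 353.]
   140 197 [488. 314.] [521. 342.]
   160 12 [497. 324.] [513. 332.]
top 39 [509. 319. 162.] [492. 286. 148.] [519. 332. 312.]
   140 35 [498. 315.] [519. 332.]
```

The purple stayed put when the brown driver left, so the hole stays free. I travel to above the lock.

```bash

python3 -m inch '[{"linear":[0.1,0,-0.25],"rotation":[-0.007,0.015,0.009]},{"linear":[0.17,0,-0.45],"rotation":[-0.007,0.015,0.009]},{"linear":[0.17,0,-0.45],"rotation":[0,0,0]},{"linear":[0.17,0,-0.45],"rotation":[0,0,0]},{"linear":[0.17,0,-0.45],"rotation":[0,0,0]}]' >/dev/null
python3 -m inch '[{"linear":[0.17,0,-0.45],"rotation":[0,0,0]},{"linear":[0.1,0,-0.35],"rotation":[0,0,0]},{"linear":[0.05,0,-0.15],"rotation":[0,0,0]},{"linear":[0,0,0],"rotation":[0,0,0]},{"linear":[0,0,0],"rotation":[0,0,0]}]' >/dev/null
python3 -c "
from h import *
to(523.5,-40.2,220,77.4)"
```

```text
tcp [517.9 -27.7 315.2] psi 77.53 tilt 0.001 0.0014 shift units [ 0.081  0.952 -0.111] turn 0.004 F [-0.72  0.58 -1.42] T [-0.014 -0.042  0.015] q6 -0.06 grip 0.269 t 19.55
```

```bash

python3 -m inch '[{"linear":[0.08,0,-0.11],"rotation":[-0.001,0.004,0.001]},{"linear":[0,0.25,0],"rotation":[0,0,0]},{"linear":[0,0.3,0],"rotation":[0,0,0]},{"linear":[0,0.2,0],"rotation":[0,0,0]},{"linear":[0,0.05,0],"rotation":[0,0,0]}]' >/dev/null
python3 -m inch '[{"linear":[0,0.02,0],"rotation":[0,0,0]},{"linear":[0,0,0],"rotation":[0,0,0]},{"linear":[0,0,0],"rotation":[0,0,0]},{"linear":[0,0,0],"rotation":[0,0,0]},{"linear":[0,0,0],"rotation":[0,0,0]}]' >/dev/null
python3 - <<'E'
from h import *
to(523.5,-40.2,205,77.4)
s,_=capture('side');t,_=capture('top')
cv2.imwrite('pics/side6.png',s[...,::-1]);cv2.imwrite('pics/top6.png',t[...,::-1])
a=cv2.resize(s[170:250,230:310],(400,400),interpolation=cv2.INTER_CUBIC);b=cv2.resize(t[170:270,215:315],(400,400),interpolation=cv2.INTER_CUBIC)
cv2.imwrite('pics/look4.png',np.hstack([a,b])[...,::-1])
E
```

```text
tcp [527.6 -39.2 235.6] psi 77.79 tilt 0.0093 -0.0001 shift units [-0.04   0.305 -0.018] turn 0.013 F [-0.11 -1.69 -2.08] T [-0.019  0.03   0.014] q6 -0.08 grip 0.267 t 20.8
```

View pics/look4.png

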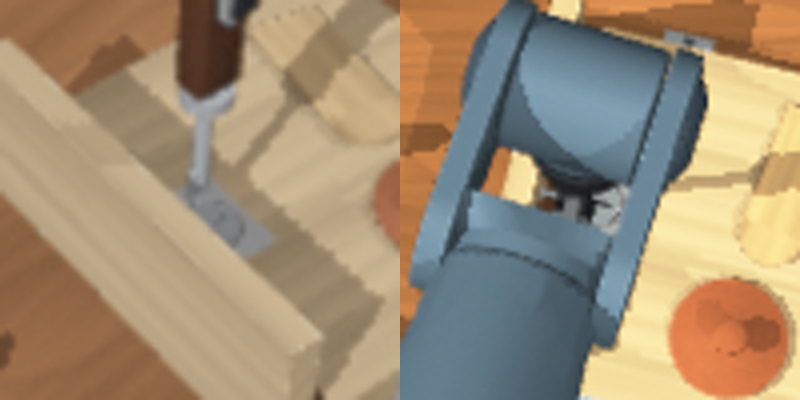

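The side crop shows the shaft's end at about side (269.6,209), above and beside the disc at about (275,215). The arm hides the top view. I calibrate the side camera with the known TCP and measure the disc relative to the tip.

```bash
python3 - <<'E'
from h import *
A=cv2.imread("pics/side2.png").astype(int);B=cv2.imread("pics/side6.png").astype(int)
D=np.abs(A-B).max(2)
for v in range(192,216): print(v,[f"{D[v,u]:3d}" for u in range(260,286)])
o=get_obs();M=R.from_rotvec(o["tool_rot"]).as_matrix();
for dz in(-50,0):
  for k in(-8,0,8):
    p=o["tcp_pos"]+M[:,1]*(167.8+dz)+M[:,2]*k;print("exp",dz,k,p.round(1),proj("side",p).round(1))
for p in((525.5,-46.2),(523.5,-40.2),(524.5,-43)): print(p,proj("side",[*p,37]).round(1))
# disc grey/dark ring px in side0 
h=cv2.cvtColor(cv2.imread("pics/side0.png"),cv2.COLOR_BGR2GRAY)
for v in range(203,226): print(v,h[v,258:288])
E
```

```text
192 ['  1', '  2', '  1', '  3', '  1', '  1', '  6', ' 23', ' 27', ' 38', ' 44', ' 43', ' 48', ' 51', ' 49', ' 31', '  7', '  2', '  2', '  2', '  2', '  1', '  2', '  2', '  4', ' 33']
193 ['  1', '  2', '  2', '  1', '  1', '  1', '  0', '  4', '  8', ' 36', ' 45', ' 41', ' 41', ' 24', '  7', '  4', '  1', '  2', '  1', '  2', '  2', '  1', '  1', '  0', '  7', ' 40']
194 ['  1', '  1', '  1', '  3', '  1', '  2', '  2', '  1', '  6', ' 35', ' 40', ' 43', ' 41', '  6', '  1', '  1', '  2', '  3', '  2', '  0', '  2', '  2', '  1', '  7', ' 32', ' 45']
195 ['  1', '  1', '  2', '  1', '  2', '  1', '  2', '  1', '  7', ' 36', ' 33', ' 39', ' 39', '  2', '  2', '  1', '  3', '  2', '  2', '  2', '  1', '  1', '  7', ' 33', ' 44', ' 44']
196 ['  1', '  3', '  1', '  1', '  1', '  2', '  3', '  3', ' 11', ' 28', ' 31', ' 36', ' 30', '  2', '  1', '  2', '  2', '  1', '  1', '  2', '  0', '  6', ' 33', ' 44', ' 44', ' 32']
197 ['  0', '  2', '  2', '  1', '  2', '  3', '  1', '  3', ' 18', ' 55', ' 55', ' 28', ' 27', '  1', '  1', '  1', '  2', '  1', '  0', '  2', '  7', ' 32', ' 45',
[... 5953 characters left out ...]
102 102 103 109
 114 126 130 129 129 125 118 116 115 118 132 157]
221 [151 148 150 152 155 155 156 157 156 147 121 109 108 108 108 108 112 115
 128 129 129 125 121 116 115 116 116 118 121 135]
222 [148 150 147 149 153 154 155 156 156 156 148 121 110 109 110 115 126 129
 129 124 120 118 115 115 115 118 118 119 120 122]
223 [150 150 152 148 149 151 154 155 156 157 156 149 123 113 115 127 130 130
 125 119 116 116 115 117 118 118 119 119 121 123]
224 [153 150 149 153 149 149 151 153 155 155 156 157 150 131 128 128 125 120
 118 115 115 117 118 119 118 119 120 123 124 126]
225 [154 153 151 149 152 148 149 151 154 155 155 156 156 151 142 127 120 115
 115 116 117 119 120 119 121 122 124 126 124 124]
```

```bash
python3 - <<'E'
from h import *
Y=np.array([541.7,32.2,0]);yb=np.array([.218,.976,0]);xb=np.array([.976,-.218,0])
for p in((272.3,214.3),(271.8,214.9),(273.3,214.1),(272.9,214.7)):
    q=plane("side",p,37);print(p,q.round(1),"xb %.1f yb %.1f"%((q-Y)@xb,(q-Y)@yb))
for q in([523.5,-40.2,37],[524.5,-43,37]): print(q,"xb %.1f yb %.1f"%((np.array(q)-Y)@xb,(np.array(q)-Y)@yb))
E
```

```text
(272.3, 214.3) [524.6 -46.3  37. ] xb 0.4 yb -80.3
(271.8, 214.9) [524.3 -43.4  37. ] xb -0.5 yb -77.6
(273.3, 214.1) [522.8 -48.8  37. ] xb -0.8 yb -83.2
(272.9, 214.7) [522.3 -46.2  37. ] xb -1.9 yb -80.7
[523.5, -40.2, 37] xb -2.0 yb -74.6
[524.5, -43, 37] xb -0.4 yb -77.1
```

```bash

python3 -m inch '[{"linear":[-0.03,0,-0.04],"rotation":[0,0.013,0.018]},{"linear":[0,0.1,0],"rotation":[0,0,0]},{"linear":[0,0.08,0],"rotation":[0,0,0]},{"linear":[0,0.05,0],"rotation":[0,0,0]},{"linear":[0,0,0],"rotation":[0,0,0]}]' >/dev/null
python3 - <<'E'
from h import *
to(524,-43,205,77.4)
Y=np.array([541.7,32.2,0]);yb=np.array([.218,.976,0]);xb=np.array([.976,-.218,0])
o=get_obs();print((o["tcp_pos"]-Y)@xb,(o["tcp_pos"]-Y)@yb)
s,_=capture('side');cv2.imwrite('pics/side7.png',s[...,::-1])
a=cv2.imread("pics/side2.png")[196:232,248:296,::-1]
b=s[196:232,248:296]
cv2.imwrite('pics/look5.png',np.hstack([cv2.resize(i,(390,293),interpolation=cv2.INTER_CUBIC) for i in(a,b)])[...,::-1])
E
```

```text
tcp [522.8 -42.6 209.8] psi 77.36 tilt -0.0029 0.0001 shift units [ 0.013  0.048 -0.001] turn -0.001 F [-0.15  0.93 -1.3 ] T [ 0.032  0.012 -0.033] q6 -0.08 grip 0.27 t 21.525
-2.1329184151627274 -77.14353747990936
```

View pics/look5.png

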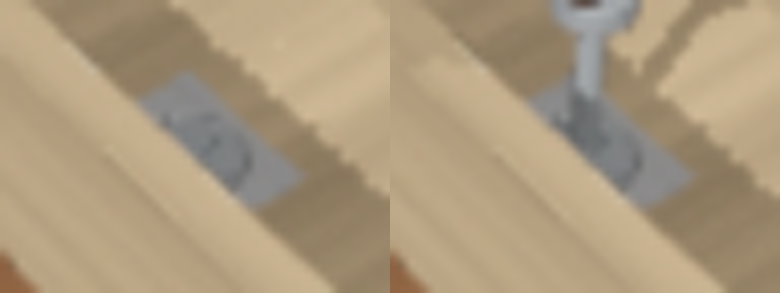

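The blade's tip, at about side (272.5,214), now hangs just above the disc's centre. I lower it gently to feel for the slot.

```bash

python3 -m inch '[{"linear":[0.005,0.01,0],"rotation":[0,0,-0.005]},{"linear":[0,0.01,0],"rotation":[0,0,0]},{"linear":[0,0.01,0],"rotation":[0,0,0]},{"linear":[0,0.01,0],"rotation":[0,0,0]},{"linear":[0,0.01,0],"rotation":[0,0,0]}]' >/dev/null; python3 f.py
python3 -m inch '[{"linear":[0,0.01,0],"rotation":[0,0,0]},{"linear":[0,0.01,0],"rotation":[0,0,0]},{"linear":[0,0.01,0],"rotation":[0,0,0]},{"linear":[0,0.01,0],"rotation":[0,0,0]},{"linear":[0,0,0],"rotation":[0,0,0]}]' >/dev/null; python3 f.py
```

```text
> y_b from upstand0 mid -77.11  x_b -0.83 z 205.74 | F yb 0.51 xb -0.30 z -2.36 | Tz -0.012 psi 77.37 t 22.20
  > y_b from upstand0 mid -77.11  x_b -0.88 z 201.32 | F yb 0.39 xb -0.36 z -1.99 | Tz 0.013 psi 77.37 t 22.82
```

```bash

python3 -m inch '[{"linear":[0,0.01,0],"rotation":[0,0,0]},{"linear":[0,0.01,0],"rotation":[0,0,0]},{"linear":[0,0.01,0],"rotation":[0,0,0]},{"linear":[0,0.01,0],"rotation":[0,0,0]},{"linear":[0,0.01,0],"rotation":[0,0,0]}]' >/dev/null; python3 f.py
```

```text
> y_b from upstand0 mid -77.13  x_b -0.57 z 196.62 | F yb -0.03 xb -0.03 z 3.25 | Tz 0.043 psi 77.37 t 23.45
```

Bottom felt at TCP z 196.6. The disc face was expected at 204.8, so this is 8 mm lower, the depth of the slot. I check by a small sideways wiggle.

```bash

python3 -m inch '[{"linear":[0,-0.01,0],"rotation":[0,0,0]},{"linear":[0.01,0,0],"rotation":[0,0,0]},{"linear":[0.01,0,0],"rotation":[0,0,0]},{"linear":[0.01,0,0],"rotation":[0,0,0]},{"linear":[0,0,0],"rotation":[0,0,0]}]' >/dev/null; python3 f.py
python3 -m inch '[{"linear":[-0.01,0,0],"rotation":[0,0,0]},{"linear":[-0.01,0,0],"rotation":[0,0,0]},{"linear":[-0.01,0,0],"rotation":[0,0,0]},{"linear":[-0.01,0,0],"rotation":[0,0,0]},{"linear":[0,0,0],"rotation":[0,0,0]}]' >/dev/null; python3 f.py
```

```text
> y_b from upstand0 mid -77.06  x_b 0.81 z 196.67 | F yb -1.02 xb -2.65 z -0.46 | Tz 0.059 psi 77.39 t 24.07
  > y_b from upstand0 mid -77.13  x_b -1.55 z 197.43 | F yb 0.10 xb -0.11 z -2.27 | Tz -0.034 psi 77.37 t 24.70
```

```bash

python3 -m inch '[{"linear":[0.01,0,0],"rotation":[0,0,0]},{"linear":[0,0,0.012],"rotation":[0,0,0]},{"linear":[0,0,0.012],"rotation":[0,0,0]},{"linear":[0,0,0.012],"rotation":[0,0,0]},{"linear":[0,0,0.012],"rotation":[0,0,0]}]' >/dev/null; python3 f.py
python3 -m inch '[{"linear":[0,0,0.01],"rotation":[0,0,0]},{"linear":[0,0,0.01],"rotation":[0,0,0]},{"linear":[0,0,0.01],"rotation":[0,0,0]},{"linear":[0,0,0],"rotation":[0,0,0]},{"linear":[0,0,0],"rotation":[0,0,0]}]' >/dev/null; python3 f.py
```

```text
> y_b from upstand0 mid -72.73  x_b -0.69 z 197.35 | F yb -2.35 xb 0.10 z -0.94 | Tz -0.004 psi 77.40 t 25.32
  > y_b from upstand0 mid -70.99  x_b -0.56 z 197.46 | F yb -2.38 xb -0.02 z -1.59 | Tz -0.010 psi 77.43 t 25.95
```

```bash

python3 -m inch '[{"linear":[0,0,-0.02],"rotation":[0,0,0]},{"linear":[0,0,-0.02],"rotation":[0,0,0]},{"linear":[0,0,-0.02],"rotation":[0,0,0]},{"linear":[0,0,-0.015],"rotation":[0,0,0]},{"linear":[0,0,-0.01],"rotation":[0,0,0]}]' >/dev/null; python3 f.py
python3 -m inch '[{"linear":[0,0,-0.01],"rotation":[0,0,0]},{"linear":[0,0,-0.01],"rotation":[0,0,0]},{"linear":[0,0,-0.01],"rotation":[0,0,0]},{"linear":[0,0,0],"rotation":[0,0,0]},{"linear":[0,0,0],"rotation":[0,0,0]}]' >/dev/null; python3 f.py
```

```text
> y_b from upstand0 mid -77.97  x_b -0.69 z 197.30 | F yb -0.13 xb 0.67 z -1.12 | Tz 0.018 psi 77.37 t 26.57
  > y_b from upstand0 mid -81.10  x_b -0.68 z 197.30 | F yb -0.32 xb -0.02 z -1.93 | Tz 0.001 psi 77.36 t 27.20
```

The slot's play is found: x_b −0.5 ± 0.8, y_b about −81 to −72.8, so the centre is near −77. I centre the blade and start turning clockwise.

```bash

python3 -m inch '[{"linear":[0,0,0.02],"rotation":[0,0,0]},{"linear":[0,0,0.02],"rotation":[0,0.05,0]},{"linear":[0,0,0],"rotation":[0,0.15,0]},{"linear":[0,0,0],"rotation":[0,0.2,0]},{"linear":[0,0,0],"rotation":[0,0.2,0]}]' >/dev/null; python3 f.py
python3 -m inch '[{"linear":[0,0,0],"rotation":[0,0.2,0]},{"linear":[0,0,0],"rotation":[0,0.2,0]},{"linear":[0,0,0],"rotation":[0,0.2,0]},{"linear":[0,0,0],"rotation":[0,0,0]},{"linear":[0,0,0],"rotation":[0,0,0]}]' >/dev/null; python3 f.py; python3 -c "
from h import *
to(524,-43,197,0)"
```

```text
> y_b from upstand0 mid -76.32  x_b -0.78 z 197.30 | F yb -0.36 xb -0.25 z -1.36 | Tz 0.015 psi 58.65 t 27.82
  > y_b from upstand0 mid -75.79  x_b -0.63 z 197.33 | F yb -1.03 xb 0.78 z -0.96 | Tz 0.056 psi 40.05 t 28.45
tcp [524.6 -41.6 197.3] psi 40.05 tilt 0.0029 0.0012 shift units [ 0.007  0.003 -0.013] turn 1.335 F [ 0.54 -1.18 -0.96] T [-0.151 -0.018  0.056] q6 0.58 grip 0.266 t 28.45
```

```bash

python3 -m inch '[{"linear":[0.006,0,-0.008],"rotation":[0,0.1,0]},{"linear":[0,0,0],"rotation":[0,0.1,0]},{"linear":[0,0,0],"rotation":[0,0.1,0]},{"linear":[0,0,0],"rotation":[0,0.1,0]},{"linear":[0,0,0],"rotation":[0,0,0]}]' >/dev/null; python3 f.py
python3 -m inch '[{"linear":[0,0,0],"rotation":[0,0.1,0]},{"linear":[0,0,0],"rotation":[0,0.1,0]},{"linear":[0,0,0],"rotation":[0,0.1,0]},{"linear":[0,0,0],"rotation":[0,0,0]},{"linear":[0,0,0],"rotation":[0,0,0]}]' >/dev/null; python3 f.py; python3 f.py
```

```text
> y_b from upstand0 mid -75.95  x_b -0.58 z 197.34 | F yb -0.83 xb 0.62 z -2.80 | Tz -0.020 psi 27.98 t 29.07
  > y_b from upstand0 mid -75.85  x_b -0.50 z 197.33 | F yb -1.18 xb -0.18 z -1.62 | Tz 0.031 psi 19.17 t 29.70
  > y_b from upstand0 mid -75.85  x_b -0.50 z 197.33 | F yb -1.18 xb -0.18 z -1.62 | Tz 0.031 psi 19.17 t 29.70
```

```bash
cat > tq.py <<'E'
from h import *
T=[]
for i in range(4): capture("side"); o=get_obs(); T.append([o["wrist_torque"][2],*o["wrist_force"]])
T=np.array(T);M=R.from_rotvec(o["tool_rot"]).as_matrix();a=np.degrees(np.arctan2(M[1,2],M[0,2]))
print(" Tz mean %.3f (%s) psi %.2f tool turn %.3f rad F %s tcp %s t %.2f"%(T[:,0].mean(),T[:,0].round(2),a,np.radians(77.4-a),T[:,1:].mean(0).round(1),o["tcp_pos"].round(1),o["t"]))
E
python3 -m inch '[{"linear":[0,0,0],"rotation":[0,0.07,0]},{"linear":[0,0,0],"rotation":[0,0.07,0]},{"linear":[0,0,0],"rotation":[0,0.07,0]},{"linear":[0,0,0],"rotation":[0,0,0]},{"linear":[0,0,0],"rotation":[0,0,0]}]' >/dev/null; python3 tq.py
python3 -m inch '[{"linear":[0,0,0],"rotation":[0,0.07,0]},{"linear":[0,0,0],"rotation":[0,0.07,0]},{"linear":[0,0,0],"rotation":[0,0.07,0]},{"linear":[0,0,0],"rotation":[0,0,0]},{"linear":[0,0,0],"rotation":[0,0,0]}]' >/dev/null; python3 tq.py
```

```text
Tz mean 0.064 ([0.08 0.04 0.12 0.01]) psi 12.60 tool turn 1.131 rad F [ 0.4 -0.1 -2.2] tcp [524.7 -41.7 197.3] t 30.52
 Tz mean 0.095 ([0.11 0.06 0.11 0.1 ]) psi 5.89 tool turn 1.248 rad F [ 0.4 -0.6 -1.8] tcp [524.8 -41.6 197.3] t 31.35
```

```bash

python3 -m inch '[{"linear":[0,0,0],"rotation":[0,0.05,0]},{"linear":[0,0,0],"rotation":[0,0.05,0]},{"linear":[0,0,0],"rotation":[0,0,0]},{"linear":[0,0,0],"rotation":[0,0,0]},{"linear":[0,0,0],"rotation":[0,0,0]}]' >/dev/null; python3 tq.py
python3 -m inch '[{"linear":[0,0,0],"rotation":[0,0.05,0]},{"linear":[0,0,0],"rotation":[0,0.05,0]},{"linear":[0,0,0],"rotation":[0,0,0]},{"linear":[0,0,0],"rotation":[0,0,0]},{"linear":[0,0,0],"rotation":[0,0,0]}]' >/dev/null; python3 tq.py
```

```text
Tz mean 0.098 ([0.04 0.13 0.13 0.09]) psi 2.69 tool turn 1.304 rad F [ 0.5 -0.3 -2.4] tcp [524.8 -41.6 197.3] t 32.17
 Tz mean 0.119 ([0.11 0.13 0.11 0.13]) psi -0.53 tool turn 1.360 rad F [ 0.5 -0.2 -2.3] tcp [524.9 -41.6 197.3] t 33.00
```

```bash

python3 -m inch '[{"linear":[0,0,0],"rotation":[0,0.05,0]},{"linear":[0,0,0],"rotation":[0,0.04,0]},{"linear":[0,0,0],"rotation":[0,0,0]},{"linear":[0,0,0],"rotation":[0,0,0]},{"linear":[0,0,0],"rotation":[0,0,0]}]' >/dev/null; python3 tq.py
```

```text
Tz mean 0.114 ([0.12 0.1  0.08 0.15]) psi -3.42 tool turn 1.411 rad F [ 0.5  0.4 -2.3] tcp [524.9 -41.6 197.3] t 33.83
```

```bash

python3 -m inch '[{"linear":[0,0,0],"rotation":[0,0.04,0]},{"linear":[0,0,0],"rotation":[0,0.03,0]},{"linear":[0,0,0],"rotation":[0,0,0]},{"linear":[0,0,0],"rotation":[0,0,0]},{"linear":[0,0,0],"rotation":[0,0,0]}]' >/dev/null; python3 tq.py
```

```text
Tz mean 0.121 ([0.11 0.11 0.16 0.1 ]) psi -5.66 tool turn 1.450 rad F [ 0.  -0.  -2.4] tcp [524.9 -41.6 197.3] t 34.65
```

```bash

python3 -m inch '[{"linear":[0,0,0],"rotation":[0,0.04,0]},{"linear":[0,0,0],"rotation":[0,0.03,0]},{"linear":[0,0,0],"rotation":[0,0,0]},{"linear":[0,0,0],"rotation":[0,0,0]},{"linear":[0,0,0],"rotation":[0,0,0]}]' >/dev/null; python3 tq.py
```

```text
Tz mean 0.162 ([0.18 0.15 0.15 0.16]) psi -7.91 tool turn 1.489 rad F [ 0.8 -0.4 -2.5] tcp [524.9 -41.6 197.3] t 35.48
```

```bash

python3 -m inch '[{"linear":[0,0,0],"rotation":[0,0.03,0]},{"linear":[0,0,0],"rotation":[0,0.03,0]},{"linear":[0,0,0],"rotation":[0,0,0]},{"linear":[0,0,0],"rotation":[0,0,0]},{"linear":[0,0,0],"rotation":[0,0,0]}]' >/dev/null; python3 tq.py
```

```text
Tz mean 0.129 ([0.14 0.17 0.09 0.12]) psi -9.84 tool turn 1.523 rad F [ 1.1  0.2 -2.3] tcp [524.9 -41.6 197.3] t 36.30
```

```bash
cat > up.py <<'E'
from h import *
yb=np.array([.218,.976]);xb=np.array([.976,-.218]);c=np.array([541.7,32.2])
r=[]
for i in range(3):
    im,d=capture("side");P=cloud("side",d);z=P[...,2];s=(P[...,:2]-c)@yb;w=(P[...,:2]-c)@xb
    m=(d>0)&(w<-60)&(w>-130)&(z>106)&(z<114)&(abs(s+20)<20);r.append([*np.percentile(s[m],[3,97]),s[m].mean()])
print(" upstand s",np.mean(r,0).round(2))
E
python3 -m inch '[{"linear":[0,0,0],"rotation":[0,0.03,0]},{"linear":[0,0,0],"rotation":[0,0.02,0]},{"linear":[0,0,0],"rotation":[0,0,0]},{"linear":[0,0,0],"rotation":[0,0,0]},{"linear":[0,0,0],"rotation":[0,0,0]}]' >/dev/null; python3 tq.py; python3 up.py
```

```text
Tz mean 0.137 ([0.11 0.16 0.13 0.15]) psi -11.45 tool turn 1.551 rad F [ 0.4 -0.2 -1.9] tcp [524.9 -41.6 197.3] t 37.12
 upstand s [-34.48 -12.97 -23.03]
```

```bash

python3 -m inch '[{"linear":[0,0,0],"rotation":[0,0.04,0]},{"linear":[0,0,0],"rotation":[0,0.04,0]},{"linear":[0,0,0],"rotation":[0,0,0]},{"linear":[0,0,0],"rotation":[0,0,0]},{"linear":[0,0,0],"rotation":[0,0,0]}]' >/dev/null; python3 tq.py
```

```text
Tz mean 0.154 ([0.11 0.15 0.16 0.2 ]) psi -14.01 tool turn 1.595 rad F [ 0.8 -0.7 -2.3] tcp [525.  -41.6 197.3] t 38.10
```

```bash

python3 -m inch '[{"linear":[0,0,0],"rotation":[0,0.03,0]},{"linear":[0,0,0],"rotation":[0,0.03,0]},{"linear":[0,0,0],"rotation":[0,0,0]},{"linear":[0,0,0],"rotation":[0,0,0]},{"linear":[0,0,0],"rotation":[0,0,0]}]' >/dev/null; python3 tq.py
```

```text
Tz mean 0.166 ([0.2  0.18 0.15 0.13]) psi -15.94 tool turn 1.629 rad F [ 1.1 -0.3 -2.5] tcp [525.  -41.6 197.3] t 38.92
```

```bash

python3 -m inch '[{"linear":[0,0,0],"rotation":[0,0.02,0]},{"linear":[0,0,0],"rotation":[0,0.02,0]},{"linear":[0,0,0],"rotation":[0,0,0]},{"linear":[0,0,0],"rotation":[0,0,0]},{"linear":[0,0,0],"rotation":[0,0,0]}]' >/dev/null; python3 tq.py
```

```text
Tz mean 0.167 ([0.15 0.14 0.16 0.22]) psi -17.23 tool turn 1.652 rad F [ 0.8  0.2 -2.4] tcp [525.  -41.6 197.3] t 39.75
```

```bash

python3 -m inch '[{"linear":[0,0,0],"rotation":[0,0.02,0]},{"linear":[0,0,0],"rotation":[0,0.02,0]},{"linear":[0,0,0],"rotation":[0,0,0]},{"linear":[0,0,0],"rotation":[0,0,0]},{"linear":[0,0,0],"rotation":[0,0,0]}]' >/dev/null; python3 tq.py; python3 up.py
```

```text
Tz mean 0.164 ([0.18 0.1  0.19 0.18]) psi -18.51 tool turn 1.674 rad F [ 0.7 -0.8 -2.6] tcp [525.  -41.6 197.3] t 40.58
 upstand s [-35.1  -13.58 -23.62]
```

```bash

python3 -m inch '[{"linear":[0,0,0],"rotation":[0,0.02,0]},{"linear":[0,0,0],"rotation":[0,0.03,0]},{"linear":[0,0,0],"rotation":[0,0,0]},{"linear":[0,0,0],"rotation":[0,0,0]},{"linear":[0,0,0],"rotation":[0,0,0]}]' >/dev/null; python3 tq.py
```

```text
Tz mean 0.171 ([0.17 0.18 0.19 0.14]) psi -20.12 tool turn 1.702 rad F [ 0.7 -0.5 -2.3] tcp [525.  -41.6 197.3] t 41.55
```

```bash

python3 -m inch '[{"linear":[0,0,0],"rotation":[0,0.02,0]},{"linear":[0,0,0],"rotation":[0,0.02,0]},{"linear":[0,0,0],"rotation":[0,0,0]},{"linear":[0,0,0],"rotation":[0,0,0]},{"linear":[0,0,0],"rotation":[0,0,0]}]' >/dev/null; python3 tq.py
```

```text
Tz mean 0.149 ([0.17 0.13 0.19 0.11]) psi -21.40 tool turn 1.724 rad F [ 0.7 -0.5 -2.5] tcp [525.  -41.6 197.3] t 42.38
```

```bash

python3 -m inch '[{"linear":[0,0,0],"rotation":[0,0.02,0]},{"linear":[0,0,0],"rotation":[0,0.02,0]},{"linear":[0,0,0],"rotation":[0,0,0]},{"linear":[0,0,0],"rotation":[0,0,0]},{"linear":[0,0,0],"rotation":[0,0,0]}]' >/dev/null; python3 tq.py
```

```text
Tz mean 0.184 ([0.12 0.19 0.2  0.23]) psi -22.69 tool turn 1.747 rad F [ 0.6 -0.2 -2.4] tcp [525.1 -41.6 197.3] t 43.20
```

```bash

python3 -m inch '[{"linear":[0,0,0],"rotation":[0,0.02,0]},{"linear":[0,0,0],"rotation":[0,0.015,0]},{"linear":[0,0,0],"rotation":[0,0,0]},{"linear":[0,0,0],"rotation":[0,0,0]},{"linear":[0,0,0],"rotation":[0,0,0]}]' >/dev/null; python3 tq.py
```

```text
Tz mean 0.218 ([0.24 0.19 0.19 0.25]) psi -23.80 tool turn 1.766 rad F [ 0.9 -0.2 -3.1] tcp [525.1 -41.6 197.3] t 44.02
```

```bash

python3 -m inch '[{"linear":[0,0,0],"rotation":[0,0.015,0]},{"linear":[0,0,0],"rotation":[0,0,0]},{"linear":[0,0,0],"rotation":[0,0,0]},{"linear":[0,0,0],"rotation":[0,0,0]},{"linear":[0,0,0],"rotation":[0,0,0]}]' >/dev/null; python3 tq.py;python3 up.py
```

```text
Tz mean 0.164 ([0.17 0.18 0.17 0.14]) psi -24.29 tool turn 1.775 rad F [ 1.  -0.1 -2.6] tcp [525.1 -41.6 197.3] t 44.85
 upstand s [-35.57 -13.85 -24.05]
```

```bash

python3 -m inch '[{"linear":[0,0,0],"rotation":[0,0,0]},{"linear":[0,0,0],"rotation":[0,0,0]},{"linear":[0,0,0],"rotation":[0,0,0]},{"linear":[0,0,0],"rotation":[0,0.015,0]},{"linear":[0,0,0],"rotation":[0,0.02,0]}]' >/dev/null; python3 tq.py
```

```text
Tz mean 0.208 ([0.2  0.25 0.19 0.2 ]) psi -25.36 tool turn 1.794 rad F [ 0.8 -0.5 -2.8] tcp [525.1 -41.6 197.3] t 45.83
```

```bash

python3 -m inch '[{"linear":[0,0,0],"rotation":[0,0,0]},{"linear":[0,0,0],"rotation":[0,0,0]},{"linear":[0,0,0],"rotation":[0,0,0]},{"linear":[0,0,0],"rotation":[0,0,0]},{"linear":[0,0,0],"rotation":[0,0.025,0]}]' >/dev/null; python3 tq.py
```

```text
Tz mean 0.230 ([0.22 0.24 0.23 0.23]) psi -26.11 tool turn 1.807 rad F [ 0.7 -0.7 -2.7] tcp [525.1 -41.6 197.3] t 46.65
```

```bash
python3 tq.py; python3 tq.py; python3 up.py
```

```text
Tz mean 0.237 ([0.2  0.25 0.26 0.24]) psi -26.11 tool turn 1.807 rad F [ 0.6 -0.3 -2.4] tcp [525.1 -41.6 197.3] t 46.85
 Tz mean 0.250 ([0.26 0.29 0.21 0.24]) psi -26.11 tool turn 1.807 rad F [ 0.6 -0.2 -2.3] tcp [525.1 -41.6 197.3] t 47.05
 upstand s [-35.37 -13.91 -23.89]
```

The torque holds at 0.24 N m (12 readings) and the upstand has stopped moving, so it's tight and I stop. I relieve the twist within the slot's play, lift straight out and go back to the rack.

```bash

python3 -m inch '[{"linear":[0,0,0],"rotation":[0,-0.05,0]},{"linear":[0,-0.05,0],"rotation":[0,-0.03,0]},{"linear":[0,-0.08,0],"rotation":[0,0,0]},{"linear":[0,-0.15,0],"rotation":[0,0,0]},{"linear":[0,-0.3,0],"rotation":[0,0,0]}]' >/dev/null; python3 f.py
python3 -m inch '[{"linear":[0,-0.3,0],"rotation":[0,-0.1,0]},{"linear":[0,-0.3,0],"rotation":[0,-0.1,0]},{"linear":[0,-0.1,0],"rotation":[0,-0.1,0]},{"linear":[0,0,0],"rotation":[0,-0.06,0]},{"linear":[0,0,0],"rotation":[0,0,0]}]' >/dev/null; python3 -c "
from h import *
to(474.1,300.9,310,-12.7)"; python3 up.py
```

```text
> y_b from upstand0 mid -75.70  x_b -2.30 z 255.83 | F yb -0.13 xb 0.49 z -1.22 | Tz 0.033 psi -23.62 t 47.83
tcp [524.7 -41.8 339.2] psi -12.53 tilt -0.0009 0.0121 shift units [-3.235  0.28  -1.241] turn 0.006 F [-0.53  0.24 -1.72] T [0.028 0.022 0.043] q6 1.49 grip 0.269 t 48.45
 upstand s [-35.3  -13.55 -23.95]
```

```bash

python3 -m inch '[{"linear":[-0.25,0,-0.1],"rotation":[-0.012,0,0]},{"linear":[-0.45,0,-0.17],"rotation":[-0.011,0,0]},{"linear":[-0.45,0,-0.17],"rotation":[0,0,0]},{"linear":[-0.45,0,-0.17],"rotation":[0,0,0]},{"linear":[-0.45,0,-0.17],"rotation":[0,0,0]}]' >/dev/null
python3 -m inch '[{"linear":[-0.45,0,-0.17],"rotation":[0,0,0]},{"linear":[-0.4,0,-0.15],"rotation":[0,0,0]},{"linear":[-0.2,0,-0.08],"rotation":[0,0,0]},{"linear":[0,0,0],"rotation":[0,0,0]},{"linear":[0,0,0],"rotation":[0,0,0]}]' >/dev/null; python3 -c "
from h import *
to(474.1,300.9,270,-12.7)"
```

```text
tcp [473.5 295.5 330.8] psi -12.86 tilt 0.0043 -0.0144 shift units [-0.057  0.608  0.003] turn -0.005 F [-0.49  0.38 -1.77] T [-0.014 -0.067  0.042] q6 2.15 grip 0.27 t 49.85
```

```bash

python3 -m inch '[{"linear":[-0.05,0,0],"rotation":[0.027,-0.005,0.008]},{"linear":[0,0.15,0],"rotation":[0,0,0]},{"linear":[0,0.2,0],"rotation":[0,0,0]},{"linear":[0,0.1,0],"rotation":[0,0,0]},{"linear":[0,0,0],"rotation":[0,0,0]}]' >/dev/null; python3 -c "
from h import *
to(474.1,300.9,184.8,-12.7)"
```

```text
tcp [475.  297.7 281.9] psi -12.95 tilt 0.0014 -0.0007 shift units [-0.03   0.97  -0.015] turn -0.008 F [-0.95  0.08 -2.14] T [0.007 0.057 0.017] q6 2.16 grip 0.266 t 50.475
```

```bash

python3 -m inch '[{"linear":[-0.03,0,-0.015],"rotation":[0,-0.008,0.002]},{"linear":[0,0.08,0],"rotation":[0,0,0]},{"linear":[0,0.08,0],"rotation":[0,0,0]},{"linear":[0,0.08,0],"rotation":[0,0,0]},{"linear":[0,0,0],"rotation":[0,0,0]}]' >/dev/null; python3 -c "
from h import *
to(474.1,300.9,184.8,-12.7)"
```

```text
tcp [474.7 301.4 257.4] psi -12.7 tilt -0.0008 0.0011 shift units [ 0.007  0.726 -0.006] turn 0.0 F [ 0.21  0.48 -1.73] T [-0.01   0.007  0.071] q6 2.16 grip 0.267 t 51.1
```

```bash

python3 -m inch '[{"linear":[0.007,0.08,-0.006],"rotation":[-0.002,0,-0.001]},{"linear":[0,0.12,0],"rotation":[0,0,0]},{"linear":[0,0.15,0],"rotation":[0,0,0]},{"linear":[0,0.15,0],"rotation":[0,0,0]},{"linear":[0,0.08,0],"rotation":[0,0,0]}]' >/dev/null; python3 -c "
from h import *
to(474.1,300.9,184.8,-12.7)"
```

```text
tcp [474.1 300.6 195.7] psi -12.71 tilt -0.0002 0.0006 shift units [-0.002  0.109 -0.001] turn -0.0 F [ 0.51  0.31 -1.55] T [-0.028  0.018  0.009] q6 2.16 grip 0.272 t 51.725
```

```bash

python3 -m inch '[{"linear":[0,0.03,0],"rotation":[0,0,0]},{"linear":[0,0.03,0],"rotation":[0,0,0]},{"linear":[0,0.02,0],"rotation":[0,0,0]},{"linear":[0,0.01,0],"rotation":[0,0,0]},{"linear":[0,0.005,0],"rotation":[0,0,0]}]' >/dev/null; python3 -c "
from h import *
to(474.1,300.9,184.8,-12.7)"
```

```text
tcp [474.4 300.9 185.7] psi -12.7 tilt -0.0008 0.001 shift units [ 0.001  0.009 -0.003] turn -0.0 F [ 0.1   0.31 -1.73] T [ 0.048 -0.017  0.057] q6 2.16 grip 0.268 t 52.35
```

```bash

python3 -m inch '[{"linear":[0,0.008,0],"rotation":[0,0,0]},{"linear":[0,0.008,0],"rotation":[0,0,0]},{"linear":[0,0,0],"rotation":[0,0,0]},{"linear":[0,0,0],"rotation":[0,0,0]},{"linear":[0,0,0],"rotation":[0,0,0]}]' >/dev/null; python3 -c "
from h import *
to(474.1,300.9,184.8,-12.7)"
```

```text
tcp [474.8 301.  184.8] psi -12.7 tilt -0.0014 0.0021 shift units [ 0.003  0.    -0.006] turn 0.0 F [-0.04 -0.87 -1.98] T [0.025 0.018 0.104] q6 2.16 grip 0.267 t 52.975
```

```bash

python3 -m inch '[{"linear":[0,0.01,0],"rotation":[0,0,0]},{"linear":[0,0.01,0],"rotation":[0,0,0]},{"linear":[0,0.005,0],"rotation":[0,0,0]},{"linear":[0,0,0],"rotation":[0,0,0]},{"linear":[0,0,0],"rotation":[0,0,0]}]' >/dev/null; python3 -c "
from h import *
to(474.1,300.9,184.8,-12.7)"
```

```text
tcp [475.  301.1 184.8] psi -12.69 tilt -0.001 0.0021 shift units [ 0.004  0.    -0.009] turn 0.0 F [-1.19 -0.6   0.52] T [-0.164  0.353  0.017] q6 2.16 grip 0.271 t 53.6
```

The collar rests on the rack: TCP stopped at the same 184.8 and the weight came off. I open and rise.

```bash

python3 -m inch '[{"linear":[0,0,0],"rotation":[0,0,0]},{"linear":[0,0,0],"rotation":[0,0,0]},{"linear":[0,0,0],"rotation":[0,0,0]},{"linear":[0,-0.03,0],"rotation":[0,0,0]},{"linear":[0,-0.1,0],"rotation":[0,0,0]}]' -0.2
python3 -m inch '[{"linear":[0,-0.2,0],"rotation":[0,0,0]},{"linear":[0,-0.4,0],"rotation":[0,0,0]},{"linear":[0,-0.3,0],"rotation":[0,0,0]},{"linear":[0.4,0,-0.3],"rotation":[0,0,0]},{"linear":[0.5,0,-0.4],"rotation":[0,0,0]}]' >/dev/null
python3 -m inch '[{"linear":[0.5,0,-0.4],"rotation":[0,0,0]},{"linear":[0.4,0,-0.2],"rotation":[0,0,0]},{"linear":[0,0,0],"rotation":[0,0,0]},{"linear":[0,0,0],"rotation":[0,0,0]},{"linear":[0,0,0],"rotation":[0,0,0]}]' >/dev/null
python3 up.py; python3 - <<'E'
from h import *
to(400,100,300)
for n in("side","top"):
    s,d=capture(n);cv2.imwrite(f'pics/{n}9.png',s[...,::-1]);P=cloud(n,d);x,y,z=P[...,0],P[...,1],P[...,2]
    q=P[(abs(x-473)<30)&(abs(y-301)<30)&(d>0)&(z>183)&(z<205)]
    if len(q)>10: print(n,"handle top",len(q),cv2.minAreaRect(q[:,:2].astype(np.float32)),np.median(q,0).round(1))
    h=cv2.cvtColor(s,cv2.COLOR_RGB2HSV).astype(int);m=((h[...,0]>120)&(h[...,0]<155)&(h[...,1]>70)&(d>0))&(x>470)&(x<530)&(y>290)&(y<410);print(n,"purple",m.sum(),P[m].mean(0).round())
a=cv2.imread("pics/side9.png")[160:370,110:390]
cv2.imwrite('pics/fin.png',cv2.resize(a,None,fx=2.8,fy=2.8,interpolation=cv2.INTER_CUBIC))
E
```

```text
t: 54.22
tcp_pos: [475.1, 301.1, 197.3]
tool_rot: [-1.094, 1.369, -1.371]
wrist_force: [-0.3, -0.6, 0.1]
grip_width: 0.6
 upstand s [-35.3  -13.45 -22.17]
tcp [308.6 153.  297.5] psi -12.59 tilt -0.0071 0.0165 shift units [ 0.318 -0.01   1.007] turn None F [-0.14  0.85  0.49] T [ 0.017  0.015 -0.015] q6 1.92 grip 0.602 t 55.625
side handle top 169 ((476.14373779296875, 300.7667236328125), (24.445579528808594, 33.549217224121094), 75.5693130493164) [473.8 302.8 191.8]
side purple 696 [499. 359. 104.]
top handle top 105 ((474.31475830078125, 301.0758361816406), (23.50078010559082, 33.419776916503906), 78.70906829833984) [473.9 300.7 190.9]
top purple 218 [500. 353. 113.]
```

View pics/fin.png

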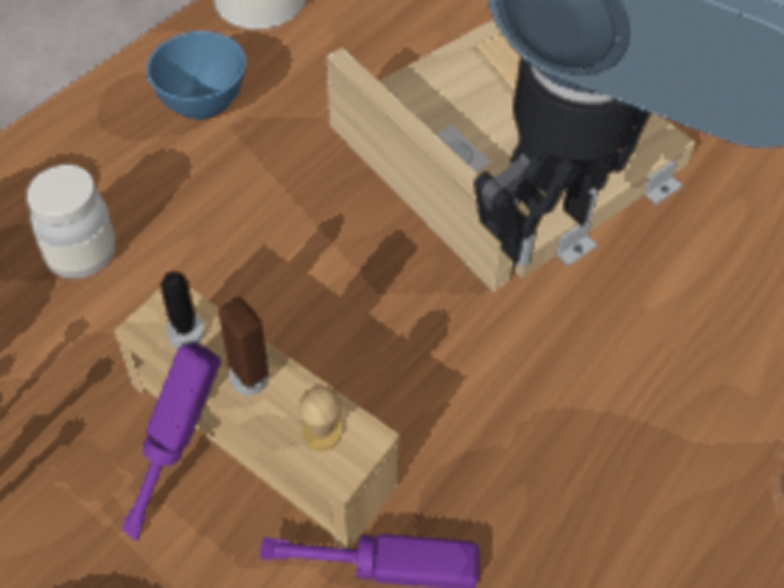

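The driver stands upright in its hole at crop (243,345) with its top at z 191.8. The upstand is closed against the base, the purple tools lie clear, and the arm touches nothing.

```bash
python3 -c "
from plant import *
print(hand_in(), get_obs()['t'])"
```

```text
the job is handed in; nothing more can be done
the job is handed in; nothing more can be done
```

The wedging board is assembled and handed in at about 56 s. The one lapse is that I touched one of the purple look-alike screwdrivers.

**What I did**
- **Upstand:** I pushed it gently to the seal, feeling about 3 N. The cameras put the gap at about 3.6 mm.
- **Screwdriver:** I took the brown one from the middle rack hole and felt the blade into the cam slot, where it bottomed 8 mm below the disc face.
- **Cam:** I turned it clockwise by about 1.8 rad and stopped at 0.24 N m (mean of 12 readings, single readings 0.20 to 0.29). By then the upstand no longer moved.
- **Return:** I lowered the screwdriver into the same hole at the same height and released it.

**Last checks**
- **Upstand:** it stayed 3.2–3.3 mm in from its place on the seal after I withdrew the blade. I could not measure the last few tenths of a millimetre of closure with the cameras. In the final reading its edges agreed with the earlier ones, but its mean was about 1.8 mm off. I put that down to the gripper being in view.
- **Screwdriver:** it stands upright with its top at z 191–192, as at the start, though turned about 13° from where it began.

**What went less well**
- **Purple look-alikes:** both had toppled by about 3.9 s, while the arm was at the upstand. I don't know why.
- **My contact:** one purple came to rest leaning on the rack. On my first reach a finger bumped it, by which time the brown handle had also turned by that 13°. I backed off and gripped higher. That purple later sank slightly where it leans; I left both as they lie.
- **Torque:** readings were noisy, about ±0.03 N m each.
- **Pictures:** I viewed 11, one over budget.

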